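# Load the shaker tray, pin the hold-down bar and start the run

## Robot

A 7-joint arm with a two-finger parallel gripper is mounted at the origin on the work surface. World frame = base frame: x ahead of the robot, y to its left, z up, the work surface at z = 0. Lengths are in m, angles in rad, forces in N, time in s.
With the tool pointing down it reaches from about 0.4 to 0.925 m from the base axis. Payload 4.1 kg.
Tool frame: the origin (TCP) lies midway between the tips of the shut fingers; the grasp point (between the pads) lies 19 mm behind it (arm.grip_depth is the distance from the TCP to the grasp point, in m); z points along the fingers, y is the line along which they close (so a half turn about z gives the same grasp; the last joint's range is limited). The gripper opens to 85 mm and grips with 20 to 120 N. Pads are 22 mm wide; open, the fingers measure 114 mm over their backs; the gripper's body (76 mm by 85 mm) begins 54 mm behind the grasp point. The pads swing forward as they close: fully open they stand 13 mm farther back than shut.
Start: joints at [1.042, 0.398, 0.045, 1.537, -0.019, 1.207, -0.051], TCP at [0.271, -0.591, 0.231] pointing down, gripper open.
Joint ranges: [-2.82, 2.82], [-0.49, 2.23], [-1.37, 1.46], [0, 2.46], [-1.36, 4.5], [0.23, 2], [-2.94, 2.94]. Speed limits (rad/s): [2.57, 2.57, 3.14, 3.14, 3.14, 3.14, 3.14].

## Interface

Orientations are given as a unit quaternion [x, y, z, w].
In Python, from rig import arm, cams gives the robot as it stands.
- The arm moves only by the tool step_arm, never from a script. Its argument "commands" is a list of rows, each an object with "turn": the turn, a rotation vector about the tool's x, y, z in degrees, a list of three; "travel": the shift along the tool's x, y, z in m, a list of three; "gripper": the finger opening in m, from 0 to 0.0854. A call has 1 to 20 rows; each row is the pose to reach, as a shift and turn from the pose commanded when the call began, along the tool's axes at that moment; what a row does not reach only later rows make up. A row lasts 1/8 s, in which the tool goes at most 62.5 mm and 10.7 degrees, less where a joint would pass 70% of its speed; a pose out of reach is approached as far as the arm can. A call with a gripper value outside its range is refused whole. The fingers move at their own pace and stop on an object; "newtons" is the grip in N (left out, the last holds). Time passes only in rows, so rows that repeat a pose let the fingers close. It gives the time, the measured TCP pose, the force, the opening and the grip force at its end, in the units of the state.
- arm.observe(): the state, without advancing time (a new reading comes with each control period).
- cams.snapshot(name): name is "scene" or "top" or "wrist"; returns the picture (384x512x3 uint8, red, green, blue); there is no depth.
- cams.camera_params(name): a dict with "camera_matrix" (3x3 intrinsics, pixels), "eye" and "orientation" of the camera in the world. Camera axes: x right, y up, looking along -z (the intrinsics and any distortion apply to the point x, -y, -z); pixel columns grow to the right and rows downward; lengths in m; the calibration is good to about 2 mm. A picture is of the moment at which its call begins: read the wrist's pose just before it. camera_params takes no time and is no camera call; for the wrist camera it gives the pose at the moment of the call.
- arm.finish_job(): hands the job in; it is judged then, once.
The state is a dict: "t": time; "joints": joint angles; "dq": joint speeds; "tau": joint torques, N m; "tcp_pos": TCP position; "tcp_rot": TCP orientation; "ft_force": force on the tool from outside, world axes, zero at the start; "ft_torque": the same for the moment, N m; "finger_gap": finger opening in m; "grip_force": force on a finger pad.
Only numpy, scipy, OpenCV 4.12 (cv2) and the standard library are available. Lean on these libraries where they do the work, as an engineer would, in place of code of your own. Each camera call takes 0.05 s, during which the arm holds its last target. There are 200 camera calls.

## Task

Get the shaker ready and start it: swing the hold-down bar back out of the way and set every tube rack standing on the bench flat on the tray floor in the one slot that its shape fits, so that the racks interlock. Then swing the bar fully shut over them, take the locking pin from its parking bracket and push it through fork and bar until its collar is home on the fork, and last press the start button right down. Do not tip a rack over, and leave the glassware and other ware around the shaker standing where it is.

Things in the scene. Friction and masses are not known exactly. Their poses are not given: they have to be found in the camera images.
- shaker: White orbital shaker fixed to the bench, 320 wide (y), 250 mm deep (x), plus a 60 mm control ledge 55 mm high at its front (-x). Origin on the bench under the tray's middle. Steel tray on top: floor 95 mm up, inside 184 (x) by 216 mm (y), walls 22 mm high. 8 mm rods on the floor at y = +56, 0, -56 part it into four slots (see slot_a..d). Rods and rims are round on top and lead a rack in.
- bar (a joint): Hold-down bar, swings level about an upright pivot left of the tray; 24 mm wide, underside 175, top 183 mm above the bench, 6 mm over the fins of seated racks. Radians: 0 = fully shut on its stop, across the tray, the 16 mm hole in its end lug in line with the fork; grows anticlockwise from above, to the rear, up to 1.9; clear of all slots from 1.4. Friction 0.12 N m: stays where left.
- bar_knob (a point): Top centre of the bar's upright black round knob, 18 mm diameter, 36 mm tall (top 219 mm above the bench), 110 mm from the pivot axis.
- bar_pivot (a point): The bar's pivot axis (shaker x = 0, y = +137 mm), 185 mm above the bench.
- fork_top (a point): Centre of the 15 mm upright hole in the fork's top plate, on its top face, 194 mm above the bench, right of the tray (shaker x = 0, y = -140 mm). Two 6 mm plates, the lower one's top at 170 mm, holes in line; the bar's lug swings in between them.
- pin: Headed locking pin, at first upright in its parking bracket (15 mm hole, plate top 106 mm above the bench, on the left of the control ledge). Shank 12 mm diameter, 42 mm below the collar, last 8 mm tapered; collar 26 wide, 5 thick; above it a black round grip 16 mm diameter, 30 tall. Origin: centre of the collar's underside, z up the shank. 60 g. Home: collar on the fork's top plate.
- start (a joint): Round green start button, 26 mm diameter, right of the middle of the control ledge, pressed straight down: metres, 0 = up, 0.006 = fully down; a spring (5 N at the bottom) brings it back.
- start_top (a point): Centre of the start button's top face.
- rack_a: White tube rack, sixteen small red caps in two rows. Body 156 long (x) x 44 wide (y) x 40 mm high; central upright carrying fin 14 thick (x) x 36 wide (y), top 74 mm above the underside. Origin: centre of the body's underside. 240 g. Tongue 20 wide, 28 high, 20 mm out of its -y side at x = +50 mm. No notch. Fits only slot_a.
- rack_b: White tube rack, four large red caps in a row. Body 156 long (x) x 44 wide (y) x 40 mm high; central upright carrying fin 14 thick (x) x 36 wide (y), top 74 mm above the underside. Origin: centre of the body's underside. 240 g. Tongue 20 wide, 28 high, 20 mm out of its -y side at x = +12 mm. Notch 28 wide, 11 deep in its +y side at x = +50 mm. Fits only slot_b.
- rack_c: White tube rack, ten medium red caps, staggered. Body 156 long (x) x 44 wide (y) x 40 mm high; central upright carrying fin 14 thick (x) x 36 wide (y), top 74 mm above the underside. Origin: centre of the body's underside. 240 g. Tongue 20 wide, 28 high, 20 mm out of its -y side at x = -32 mm. Notch 28 wide, 11 deep in its +y side at x = +12 mm. Fits only slot_c.
- rack_d: White tube rack, the longest, eight medium red caps in a row. Body 180 long (x) x 44 wide (y) x 40 mm high; central upright carrying fin 14 thick (x) x 36 wide (y), top 74 mm above the underside. Origin: centre of the body's underside. 240 g. No tongue. Notch 28 wide, 11 deep in its +y side at x = -32 mm. Notch 28 wide, 11 deep in its -y side at x = +55 mm. Fits only slot_d.
- slot_a (a point): Centre of the tray floor in the leftmost (+y) slot, 160 mm long between cross rods, 48 wide. There rack_a's origin belongs, its x and y axes along the shaker's, about 2 mm play all round. The rod on its right has a 30 mm gap at x = +50 mm for the rack's tongue.
- slot_b (a point): Centre of the tray floor in the second slot from the left, 160 x 48 mm. There rack_b's origin belongs, its x and y axes along the shaker's, about 2 mm play all round. Gap for its tongue in the rod on its right at x = +12 mm; rack_a's tongue comes in from the left at x = +50.
- slot_c (a point): Centre of the tray floor in the third slot from the left, 160 x 48 mm. There rack_c's origin belongs, its x and y axes along the shaker's, about 2 mm play all round. Gap for its tongue in the rod on its right at x = -32 mm; rack_b's tongue comes in from the left at x = +12.
- slot_d (a point): Centre of the tray floor in the rightmost (-y) slot, 184 x 48 mm. There rack_d's origin belongs, its x and y axes along the shaker's, about 2 mm play all round. A key block 20 mm long and high juts 10 mm out of the right wall at x = +55 mm, for the rack's notch; rack_c's tongue comes in from the left at x = -32.
- beaker: Glass beaker, 68 mm diameter, 85 mm high. Origin: centre of its underside. A bystander.
- reagent: Green glass reagent bottle with white cap, 72 mm diameter, 150 mm high. Origin: centre of its underside. A bystander.
- amber_jar: Amber jar with black lid, 60 mm diameter, 75 mm high. Origin: centre of its underside. A bystander.
- funnel: Steel funnel standing mouth down, 104 mm diameter, 115 mm high. Origin: centre of its underside. A bystander.
- dishes: Stack of three petri dishes, 90 mm diameter, 43 mm high. Origin: centre of its underside. A bystander.
- mortar: White porcelain mortar, 92 mm diameter, 52 mm high. Origin: centre of its underside. A bystander.
Mind the look-alikes: they are no part of the job. What is shaped like the rack_a but orange is not meant.

How it is judged:
By the outcome, as a careful person would: the job done as asked, in the order asked, and still so for the second after the job is handed in, with the robot touching nothing.
Of rack_a, rack_b, rack_c, rack_d only 2 to 4 are there at a start; the rules pass over those that are not, and their reading is None.
At some moment in a run one of rack_a, rack_b, rack_c, rack_d may be knocked a few centimetres aside while the robot is not near it.
It also fails if it takes over 210 s, if anything falls off the work surface, if the arm or the gripper's body presses on something with over 40 N, if the wrist force passes 120 N, or if a joint passes its speed limit or range.

## Working session

There is one attempt and no reset: what is moved stays moved. The work goes in short steps, Python scripts to look and compute and a tool call to move; the robot and the scene stay as the last step left them, time stands still between calls to the robot, and variables do not carry over. Pictures are saved under pics/ and viewed, at most 14 in all, crops included, and the job is handed in when it is done.

Besides the shell and the picture viewer there is one more tool, called after "Call:" by a JSON object that holds its "op" and its "data". step_arm: Moves the arm, as the interface text tells. Its arguments: {"type":"object","properties":{"commands":{"type":"array"},"newtons":{"type":"number"}},"required":["commands"]}

```bash
ls; mkdir -p pics; cat > h.py <<'E'
import numpy as np, cv2
from rig import arm, cams
from scipy.spatial.transform import Rotation as R
def snap(n,f=None):
    p=cams.camera_params(n); im=cams.snapshot(n)
    if f: cv2.imwrite('pics/'+f,im[:,:,::-1])
    return im,p
def ray(p,u,v):
    K=np.array(p['camera_matrix']); d=np.linalg.inv(K)@np.array([u,v,1.]); d[1]*=-1; d[2]*=-1
    o=np.array(p['orientation'],float)
    M=o if o.shape==(3,3) else R.from_quat(o).as_matrix()
    return np.array(p['eye']),M@d
def onz(p,u,v,z):
    e,d=ray(p,u,v); return (e+d*(z-e[2])/d[2])
def proj(p,X):
    K=np.array(p['camera_matrix']); o=np.array(p['orientation'],float)
    M=o if o.shape==(3,3) else R.from_quat(o).as_matrix()
    c=M.T@(np.array(X)-np.array(p['eye'])); c=K@np.array([c[0],-c[1],-c[2]]); return c[:2]/c[2]
E
python3 - <<'E'
from h import *
for n in('scene','top','wrist'):
    im,p=snap(n,n+'0.png'); print(n,p)
s=arm.observe(); print(s)
E
```

```text
pics
scene {'camera_matrix': array([[442.42610918,   0.        , 251.81604205],
       [  0.        , 442.42610918, 193.70001585],
       [  0.        ,   0.        ,   1.        ]]), 'eye': array([1.52030911, 0.12178955, 1.19553427]), 'orientation': array([0.24982129, 0.2801222 , 0.68761508, 0.62153551])}
top {'camera_matrix': array([[498.80725561,   0.        , 262.10773388],
       [  0.        , 498.80725561, 198.92758515],
       [  0.        ,   0.        ,   1.        ]]), 'eye': array([ 0.24572422, -0.01388961,  2.16355918]), 'orientation': array([ 0.05500014, -0.05209358, -0.70496134,  0.70518845])}
wrist {'camera_matrix': array([[322.06041909,   0.        , 261.04557274],
       [  0.        , 322.06041909, 194.25119751],
       [  0.        ,   0.        ,   1.        ]]), 'eye': array([ 0.33576213, -0.56066384,  0.37231394]), 'orientation': array([-0.11966075,  0.07801694, -0.53426304,  0.83316125])}
{'t': 0.15, 'joints': array([ 1.04199487,  0.39904232,  0.04505072,  1.53753835, -0.0186983 ,
        1.20688778, -0.05066513]), 'dq': array([ 1.01300684e-03, -3.55688953e-03,  2.15507530e-05, -4.00504519e-03,
       -5.56255182e-04,  9.52935389e-04,  1.04122555e-03]), 'tau': array([ 2.15353182e-03, -4.75560308e+01,  1.36645284e+00, -2.54517299e+01,
        1.16748534e-02,  6.35798526e-03,  1.53431375e-05]), 'tcp_pos': array([ 0.27068132, -0.59045894,  0.2305125 ]), 'tcp_rot': array([ 9.76982593e-01,  2.13317802e-01, -2.07648540e-04, -6.96895086e-04]), 'ft_force': array([-0.12077781,  0.26701   , -0.3309053 ]), 'ft_torque': array([ 0.01109602, -0.01977922, -0.04762305]), 'grip_force': 0.0, 'finger_gap': 0.08507832622175739}
```

View pics/top0.png

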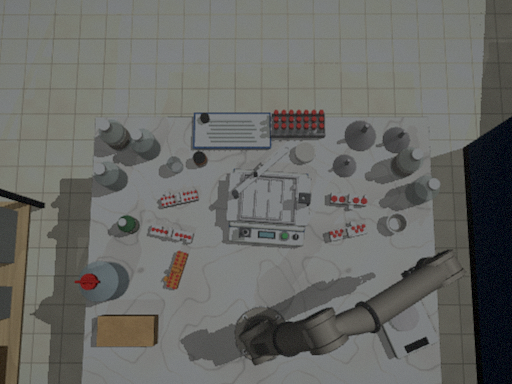

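View pics/scene0.png

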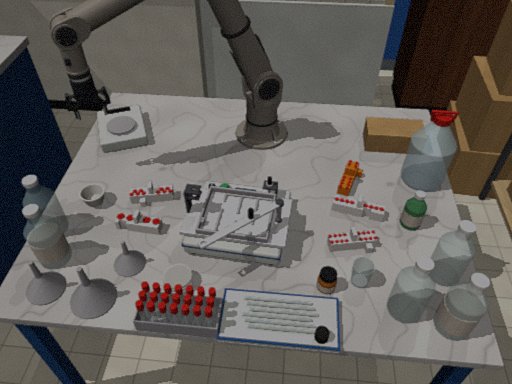

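```bash
python3 - <<'E'
from h import *
t=cv2.imread('pics/top0.png')[150:295,140:380]; t=cv2.convertScaleAbs(t,alpha=1.5,beta=10)
cv2.imwrite('pics/c1.png',cv2.resize(t,(792,478),interpolation=cv2.INTER_CUBIC))
t=cv2.imread('pics/scene0.png')[150:300,110:400]; t=cv2.convertScaleAbs(t,alpha=1.3,beta=5)
cv2.imwrite('pics/c2.png',cv2.resize(t,(797,412),interpolation=cv2.INTER_CUBIC))
E
```

```text
(no output)
```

View pics/c1.png

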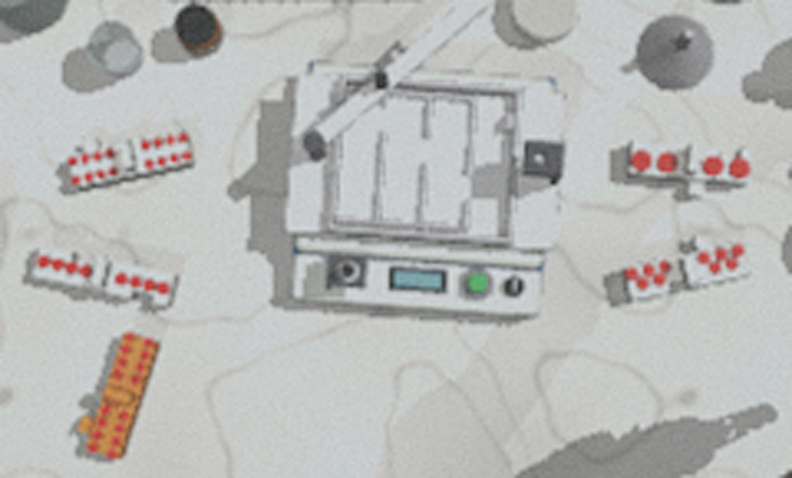

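View pics/c2.png

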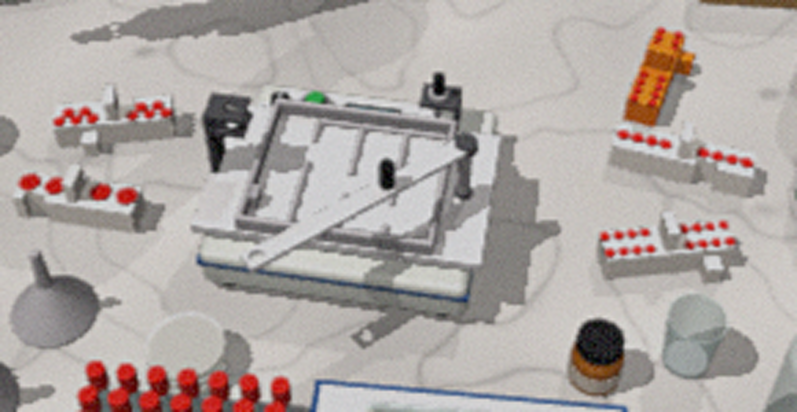

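```bash
python3 - <<'E'
from h import *
P={n:cams.camera_params(n) for n in('top','scene')}
T=lambda u,v,z: onz(P['top'],140+u/3.3,150+v/3.3,z)
S=lambda u,v,z: onz(P['scene'],110+u/2.748,150+v/2.747,z)
f=T(543,158,.194); pv=T(315,142,.2); print('fork',f,'pivot',pv,np.linalg.norm((f-pv)[:2]))
ax=(pv-f)[:2]; yaw=np.degrees(np.arctan2(-ax[0],ax[1])); print('yaw',yaw, 'origin',f[:2]+ax*140/277)
print('knob T',T(381,80,.219),'S',S(387,160,.219)); print('button',T(478,284,.06),S(316,98,.06)); print('pinT',T(348,270,.14),'S',S(438,77,.14))
for n in ('top','scene'):
    im=cv2.imread(f'pics/{n}0.png'); hsv=cv2.cvtColor(im,cv2.COLOR_BGR2HSV)
    m=(((hsv[...,0]<6)|(hsv[...,0]>172))&(hsv[...,1]>120)&(hsv[...,2]>90)).astype(np.uint8)
    m=cv2.dilate(m,np.ones((7,7)))
    k,l,st,c=cv2.connectedComponentsWithStats(m)
    for i in range(1,k):
        ys,xs=np.where((l==i))
        if 150<len(xs)<2500:
            w=onz(P[n],xs.mean(),ys.mean(),.045); print(n,c[i].round(),st[i,4],w.round(3))
print(R.from_quat(arm.observe()['tcp_rot']).as_matrix().round(3))
s=arm.observe();p=cams.camera_params('wrist');M=R.from_quat(s['tcp_rot']).as_matrix()
print('cam in tool',M.T@(p['eye']-s['tcp_pos']), (M.T@R.from_quat(p['orientation']).as_matrix()).round(3))
E
```

```text
fork [ 0.55085498 -0.17518113  0.194     ] pivot [0.56950302 0.10067031 0.2       ] 0.2764810414176961
yaw -3.8674108419781774 origin [ 0.56027998 -0.03576163]
knob T [0.64203176 0.02072318 0.219     ] S [0.6400451  0.02350658 0.219     ]
button [ 0.40866658 -0.10112335  0.06      ] [ 0.39575387 -0.09759643  0.06      ]
pinT [0.41966232 0.06213619 0.14      ] S [0.42311968 0.06447293 0.14      ]
top [298. 119.] 1332 [ 0.927 -0.165  0.045]
top [190. 195.] 283 [0.585 0.306 0.045]
top [167. 200.] 256 [0.563 0.404 0.045]
top [337. 199.] 212 [ 0.571 -0.327  0.045]
top [360. 200.] 220 [ 0.563 -0.423  0.045]
top [358. 228.] 218 [ 0.444 -0.414  0.045]
top [159. 230.] 200 [0.434 0.434 0.045]
top [336. 233.] 202 [ 0.423 -0.318  0.045]
top [182. 236.] 208 [0.412 0.333 0.045]
top [180. 258.] 292 [0.316 0.342 0.045]
top [ 87. 281.] 490 [0.219 0.73  0.045]
top [172. 281.] 302 [0.223 0.371 0.045]
scene [444. 116.] 555 [-0.137  0.786  0.045]
scene [353. 163.] 170 [0.211 0.375 0.045]
scene [345. 182.] 266 [0.319 0.342 0.045]
scene [164. 190.] 251 [ 0.426 -0.319  0.045]
scene [137. 192.] 243 [ 0.446 -0.413  0.045]
scene [344. 200.] 231 [0.413 0.333 0.045]
scene [373. 207.] 246 [0.435 0.434 0.045]
scene [125. 217.] 245 [ 0.565 -0.424  0.045]
scene [151. 220.] 257 [ 0.572 -0.328  0.045]
scene [367. 235.] 349 [0.565 0.401 0.045]
scene [338. 238.] 358 [0.587 0.305 0.045]
[[ 0.909  0.417 -0.001]
 [ 0.417 -0.909  0.001]
 [-0.    -0.001 -1.   ]]
cam in tool [ 7.15605975e-02 -1.08402280e-04 -1.41951160e-01] [[ 0.     0.959  0.283]
 [ 1.    -0.     0.   ]
 [ 0.     0.283 -0.959]]
```

```bash
cat >> h.py <<'E'
def plan(pos,yang,lab=''):
    s=arm.observe(); M=R.from_quat(s['tcp_rot']).as_matrix(); a=np.radians(yang)
    y=np.array([np.cos(a),np.sin(a),0]); z=np.array([0,0,-1.]); T=np.c_[np.cross(y,z),y,z]
    tr=M.T@(np.array(pos)-s['tcp_pos']); tu=np.degrees(R.from_matrix(M.T@T).as_rotvec())
    print(lab,'travel',tr.round(4),'turn',tu.round(2),'rows>=',np.ceil(max(np.linalg.norm(tr)/.0625,np.linalg.norm(tu)/10.7)))
SO=np.array([0.560,-0.036]); SY=-3.9
def sh(x,y):
    a=np.radians(SY); return SO+np.array([x*np.cos(a)-y*np.sin(a),x*np.sin(a)+y*np.cos(a)])
E
python3 -c "
from h import *
plan((.55,-.37,.30),-90)"
```

```text
travel [ 0.3458 -0.0841 -0.0694] turn [-8.000e-02  2.000e-02  2.463e+01] rows>= 6.0
```

Call:
{"op": "step_arm", "data": {"commands": [{"turn": [0,0,24.6],"travel": [0.346,-0.084,-0.07],"gripper": 0.04},{"turn": [0,0,24.6],"travel": [0.346,-0.084,-0.07],"gripper": 0.04},{"turn": [0,0,24.6],"travel": [0.346,-0.084,-0.07],"gripper": 0.04},{"turn": [0,0,24.6],"travel": [0.346,-0.084,-0.07],"gripper": 0.04},{"turn": [0,0,24.6],"travel": [0.346,-0.084,-0.07],"gripper": 0.04},{"turn": [0,0,24.6],"travel": [0.346,-0.084,-0.07],"gripper": 0.04},{"turn": [0,0,24.6],"travel": [0.346,-0.084,-0.07],"gripper": 0.04},{"turn": [0,0,24.6],"travel": [0.346,-0.084,-0.07],"gripper": 0.04}]}}

```text
t: 1.15
tcp_pos: [0.5497, -0.3708, 0.3008]
tcp_rot: [1.0, 0.0, -0.001, 0.0]
ft_force: [-0.9, -0.9, -0.3]
finger_gap: 0.0401
grip_force: 0.0
```

```bash
python3 - <<'E'
from h import *
s=arm.observe(); print(s['tcp_pos'],s['joints'].round(2),s['t'])
im,p=snap('wrist','w1.png')
t=cv2.convertScaleAbs(im[:,:,::-1],alpha=1.3,beta=5); cv2.imwrite('pics/w1b.png',cv2.resize(t,(768,576),interpolation=cv2.INTER_CUBIC))
E
```

```text
[ 0.54966917 -0.37081774  0.30075417] [ 0.53  0.38 -0.01  1.4   0.    1.36 -1.04] 1.15
```

View pics/w1b.png

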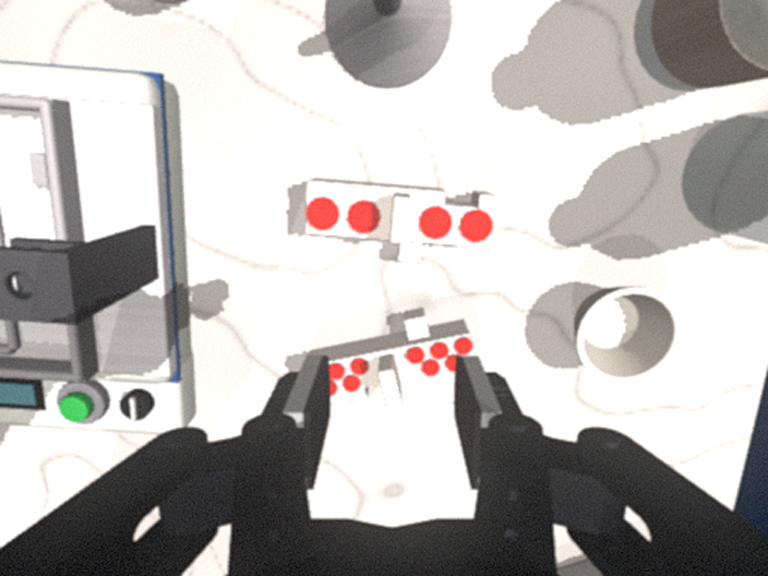

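```bash
python3 -c "
from h import *
plan((.641,.022,.27),42)"
```

```text
travel [ 0.0915 -0.3939  0.0303] turn [-1.000e-01  1.000e-01 -1.321e+02] rows>= 13.0
```

Call:
{"op": "step_arm", "data": {"commands": [{"turn": [0,0,-132],"travel": [0.0915,-0.394,0.03],"gripper": 0.036},{"turn": [0,0,-132],"travel": [0.0915,-0.394,0.03],"gripper": 0.036},{"turn": [0,0,-132],"travel": [0.0915,-0.394,0.03],"gripper": 0.036},{"turn": [0,0,-132],"travel": [0.0915,-0.394,0.03],"gripper": 0.036},{"turn": [0,0,-132],"travel": [0.0915,-0.394,0.03],"gripper": 0.036},{"turn": [0,0,-132],"travel": [0.0915,-0.394,0.03],"gripper": 0.036},{"turn": [0,0,-132],"travel": [0.0915,-0.394,0.03],"gripper": 0.036},{"turn": [0,0,-132],"travel": [0.0915,-0.394,0.03],"gripper": 0.036},{"turn": [0,0,-132],"travel": [0.0915,-0.394,0.03],"gripper": 0.036},{"turn": [0,0,-132],"travel": [0.0915,-0.394,0.03],"gripper": 0.036},{"turn": [0,0,-132],"travel": [0.0915,-0.394,0.03],"gripper": 0.036},{"turn": [0,0,-132],"travel": [0.0915,-0.394,0.03],"gripper": 0.036},{"turn": [0,0,-132],"travel": [0.0915,-0.394,0.03],"gripper": 0.036},{"turn": [0,0,-132],"travel": [0.0915,-0.394,0.03],"gripper": 0.036},{"turn": [0,0,-132],"travel": [0.0915,-0.394,0.03],"gripper": 0.036}]}}

```text
t: 3.08
tcp_pos: [0.6415, 0.0223, 0.2711]
tcp_rot: [0.408, 0.913, -0.0, -0.0]
ft_force: [-0.1, 0.0, -0.0]
finger_gap: 0.0365
grip_force: 0.0
```

```bash
python3 - <<'E'
from h import *
s=arm.observe(); print(s['tcp_pos'],s['joints'].round(2),s['t'])
im,p=snap('wrist')
for n,X in dict(knob=(.641,.022,.219),pivot=(.5695,.101,.2)).items():
    u=proj(p,X); print(n,u)
    cv2.drawMarker(im,(int(u[0]),int(u[1])),(255,0,255),0,12)
plan((.641,.022,.195),42)
cv2.imwrite('pics/w2.png',cv2.resize(im[:,:,::-1],(768,576)))
E
```

```text
[0.64150033 0.02230341 0.27107114] [ 0.31  0.4  -0.56  1.49  0.22  1.31  0.46] 3.075
knob [260.58104023 216.47349593]
pivot [259.74945548  39.76392063]
 travel [-0.0001 -0.0009  0.0762] turn [-0.03  0.02 -0.09] rows>= 2.0
```

View pics/w2.png

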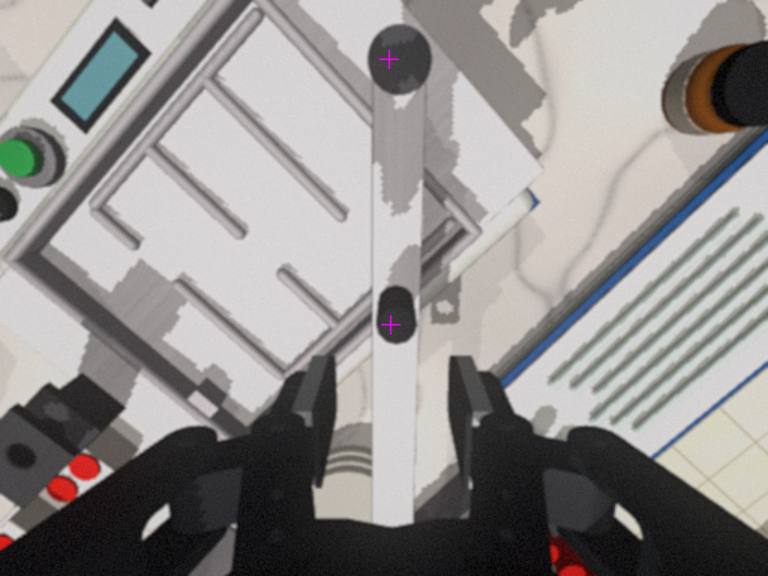

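```bash
python3 - <<'E'
from h import *
s=arm.observe(); M=R.from_quat(s['tcp_rot']).as_matrix(); pv=np.array([.572,.102,0]); k=s['tcp_pos'].copy(); k[2]=.196
for a in range(0,51,10):
    q=R.from_euler('z',a,degrees=True).as_matrix()@(k-pv)+pv
    print(a,(M.T@(q-s['tcp_pos'])).round(3), 'turn',-a)
E
```

```text
0 [0.    0.    0.075] turn 0
10 [0.001 0.018 0.075] turn -10
20 [0.006 0.036 0.075] turn -20
30 [0.014 0.053 0.075] turn -30
40 [0.024 0.068 0.075] turn -40
50 [0.037 0.081 0.075] turn -50
```

Call:
{"op": "step_arm", "data": {"commands": [{"turn": [0,0,0],"travel": [0,0,0.04],"gripper": 0.036},{"turn": [0,0,0],"travel": [0,0,0.075],"gripper": 0.036},{"turn": [0,0,0],"travel": [0,0,0.075],"gripper": 0.026},{"turn": [0,0,0],"travel": [0,0,0.075],"gripper": 0.026},{"turn": [0,0,-5],"travel": [0,0.009,0.075],"gripper": 0.026},{"turn": [0,0,-10],"travel": [0.001,0.018,0.075],"gripper": 0.026},{"turn": [0,0,-15],"travel": [0.003,0.027,0.075],"gripper": 0.026},{"turn": [0,0,-20],"travel": [0.006,0.036,0.075],"gripper": 0.026},{"turn": [0,0,-25],"travel": [0.01,0.045,0.075],"gripper": 0.026},{"turn": [0,0,-30],"travel": [0.014,0.053,0.075],"gripper": 0.026},{"turn": [0,0,-35],"travel": [0.019,0.061,0.075],"gripper": 0.026},{"turn": [0,0,-40],"travel": [0.024,0.068,0.075],"gripper": 0.026},{"turn": [0,0,-45],"travel": [0.03,0.075,0.075],"gripper": 0.026},{"turn": [0,0,-50],"travel": [0.037,0.081,0.075],"gripper": 0.026},{"turn": [0,0,-50],"travel": [0.037,0.081,0.075],"gripper": 0.026},{"turn": [0,0,-50],"travel": [0.037,0.081,0.075],"gripper": 0.036},{"turn": [0,0,-50],"travel": [0.037,0.081,0.075],"gripper": 0.036},{"turn": [0,0,-50],"travel": [0.037,0.081,0.03],"gripper": 0.036},{"turn": [0,0,-50],"travel": [0.037,0.081,-0.03],"gripper": 0.036},{"turn": [0,0,-50],"travel": [0.037,0.081,-0.03],"gripper": 0.036}]}}

```text
t: 5.62
tcp_pos: [0.6795, 0.1069, 0.3078]
tcp_rot: [-0.017, 1.0, 0.001, 0.005]
ft_force: [-0.5, 0.6, -0.1]
finger_gap: 0.036
grip_force: 0.0
```

```bash
python3 - <<'E'
from h import *
s=arm.observe(); print(s['tcp_pos'],s['joints'].round(2),s['t'])
# viewpoint over shaker: y ang -4
plan((.60,-.02,.40),-3.9)
plan((.60,-.02,.40),90)
E
```

```text
[0.67952077 0.10690925 0.30779499] [ 0.27  0.5  -0.75  1.32  0.34  1.44  1.14] 5.625
 travel [ 0.0829 -0.1239 -0.0934] turn [ 0.62  0.34 95.87] rows>= 9.0
 travel [ 0.0829 -0.1239 -0.0934] turn [0.15 0.61 1.97] rows>= 3.0
```

Call:
{"op": "step_arm", "data": {"commands": [{"turn": [0.15,0.6,2],"travel": [0.083,-0.124,-0.093],"gripper": 0.036},{"turn": [0.15,0.6,2],"travel": [0.083,-0.124,-0.093],"gripper": 0.036},{"turn": [0.15,0.6,2],"travel": [0.083,-0.124,-0.093],"gripper": 0.036},{"turn": [0.15,0.6,2],"travel": [0.083,-0.124,-0.093],"gripper": 0.036},{"turn": [0.15,0.6,2],"travel": [0.083,-0.124,-0.093],"gripper": 0.036},{"turn": [0.15,0.6,2],"travel": [0.083,-0.124,-0.093],"gripper": 0.036}]}}

```text
t: 6.38
tcp_pos: [0.5984, -0.0199, 0.393]
tcp_rot: [-0.002, 1.0, -0.001, -0.006]
ft_force: [-0.0, -0.1, 0.1]
finger_gap: 0.036
grip_force: 0.0
```

```bash
python3 - <<'E'
from h import *
s=arm.observe(); print(s['tcp_pos'],s['joints'].round(2),s['t'])
im,p=snap('wrist','w3.png'); np.save('p3.npy',p,allow_pickle=True)
b=cv2.convertScaleAbs(im[:,:,::-1],alpha=1.2)
b=cv2.resize(b,(768,576),interpolation=cv2.INTER_CUBIC)
def mk(x,y,z,c=(255,0,255)):
    w=sh(x,y); u=proj(p,(w[0],w[1],z))*1.5; cv2.circle(b,(int(u[0]),int(u[1])),2,c,-1)
for y in(56,0,-56):
    for x in(-80,80): mk(x/1e3,y/1e3,.103)
for x in(-.092,.092):
    for y in(-.108,.108): mk(x,y,.117,(0,160,0))
mk(0,-.14,.194,(0,0,255)); mk(0,.137,.2,(0,0,255))
cv2.imwrite('pics/w3b.png',b)
E
```

```text
[ 0.59835083 -0.01990751  0.39298385] [ 0.53  0.31 -0.76  1.38  0.21  1.55  1.36] 6.375
```

View pics/w3b.png

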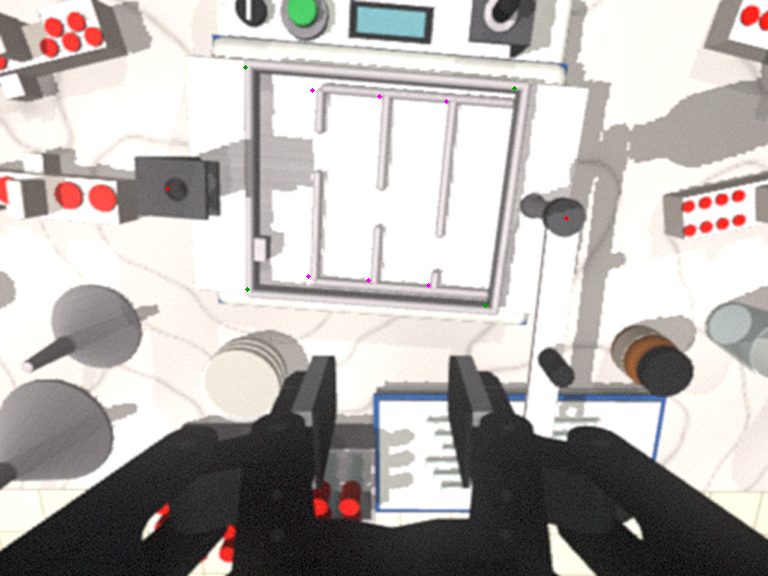

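```bash
python3 - <<'E'
from h import *
from scipy.optimize import least_squares
im=cv2.imread('pics/w3.png'); p=np.load('p3.npy',allow_pickle=True).item()
g=cv2.GaussianBlur(im,(3,3),0).min(axis=2).astype(float)
obs=[]
def line(a,b,win,horiz):  # sample from zoom pts a->b ; centroid of darkness across
    r=[]
    for t in np.linspace(0,1,15):
        u,v=(np.array(a)*(1-t)+np.array(b)*t)/1.5
        o=np.arange(-win,win+.01,.5)
        U=(u+o if horiz else u+0*o).astype(np.float32); V=(v+0*o if horiz else v+o).astype(np.float32)
        c=cv2.remap(g.astype(np.float32),U[None],V[None],cv2.INTER_LINEAR)[0]
        w=np.clip(np.percentile(c,90)-8-c,0,None)
        if w.max()<15: continue
        d=(w*o).sum()/w.sum(); r.append((u+d,v) if horiz else (u,v+d))
    return r
L={('y',-.056):line((320,110),(320,128),6,1)+line((318,180),(315,268),6,1),
   ('y',0):line((385,108),(381,180),6,1)+line((379,232),(374,275),6,1),
   ('y',.056):line((452,112),(442,230),6,1),
   ('x',-.084):line((330,90),(500,102),5,0),('x',.084):line((320,281),(485,297),5,0)}
pts=[(k,onz(p,*q,.100)[:2]) for k,v in L.items() for q in v]
def res(x,full=False):
    c,s=np.cos(x[2]),np.sin(x[2]); out=[]
    for (ax,val),w in pts:
        d=w-x[:2]; X=c*d[0]+s*d[1]; Y=-s*d[0]+c*d[1]
        out.append((Y if ax=='y' else X)-val)
    return np.array(out)
r=least_squares(res,[.56,-.036,-.068],loss='soft_l1',f_scale=.0015)
e=res(r.x); print(r.x,np.degrees(r.x[2]))
for k in L: 
    ii=[i for i,q in enumerate(pts) if q[0]==k]; print(k,len(ii),(e[ii].mean()*1e3).round(2),(e[ii].std()*1e3).round(2))
f=onz(p,176/1.5,188/1.5,.194)[:2]; pv=onz(p,565/1.5,216/1.5,.2)[:2]; kn=onz(p,549/1.5,360/1.5,.219)[:2]
c,s=np.cos(r.x[2]),np.sin(r.x[2])
for n,w in dict(fork=f,piv=pv,knob=kn,button=onz(p,300/1.5,11/1.5,.06)[:2]).items():
    d=w-r.x[:2]; print(n,w.round(4),'shaker',(c*d[0]+s*d[1]).round(4),(-s*d[0]+c*d[1]).round(4))
print('bar ang',np.arctan2(*(kn-pv)[::-1])+np.pi/2-r.x[2])
E
```

```text
[ 0.56287192 -0.02891957 -0.07262911] -4.1613412248329045
('y', -0.056) 30 0.39 0.47
('y', 0) 30 -0.05 0.35
('y', 0.056) 15 -0.69 0.4
('x', -0.084) 15 -1.84 1.1
('x', 0.084) 15 2.54 1.78
fork [ 0.5501 -0.1699] shaker -0.0025 -0.1415
piv [0.5678 0.0996] shaker -0.0044 0.1286
knob [0.6672 0.0918] shaker 0.0953 0.1279
button [ 0.4059 -0.1015] shaker -0.1513 -0.0838
bar ang 1.5642165903501561
```

```bash
cat >> h.py <<'E'
SO=np.array([0.5629,-0.0289]); SY=-4.16
def caps(im,mn=40,box=None,dil=7):
    hsv=cv2.cvtColor(im,cv2.COLOR_RGB2HSV)
    m=(((hsv[...,0]<6)|(hsv[...,0]>172))&(hsv[...,1]>120)&(hsv[...,2]>90)).astype(np.uint8)
    k,l,st,c=cv2.connectedComponentsWithStats(cv2.dilate(m,np.ones((dil,dil))))
    out=[]
    for i in range(1,k):
        ys,xs=np.where((l==i)&(m>0))
        if len(xs)>mn and (box is None or (box[0]<xs.mean()<box[2] and box[1]<ys.mean()<box[3])): out.append((xs.mean(),ys.mean(),len(xs)))
    return out
def racks_top(z=.048):
    im,p=snap('top'); o=[]
    for x,y,n in caps(im,25,(140,150,380,250)): 
        w=onz(p,x,y,z)[:2]
        if .35<w[0]<.7 and (abs(w[1]+.05)>.2): o.append(w)
    return o
E
python3 - <<'E'
from h import *
it,pt=snap('top'); is_,ps=snap('scene')
A=[(x,y) for x,y,n in caps(it,25,(140,150,380,245))]; B=[(x,y) for x,y,n in caps(is_,25,(100,150,400,260))]
for a in A:
    wa=onz(pt,*a,.048)
    if not .35<wa[0]<.7: continue
    b=min(B,key=lambda b:np.linalg.norm(onz(ps,*b,.048)-wa)); 
    e1,d1=ray(pt,*a); e2,d2=ray(ps,*b); t=np.linalg.lstsq(np.c_[d1,-d2],e2-e1,rcond=None)[0]
    print(wa.round(4),onz(ps,*b,.048).round(4),'z',((e1+d1*t[0])[2]).round(3),((e2+d2*t[1])[2]).round(3))
# wrist view 1
im=cv2.imread('pics/w1.png')[:,:,::-1].copy(); p=dict(cams.camera_params('wrist'))
C=np.array([[0,.959,.283],[1,0,0],[0,.283,-.959]]); M=R.from_quat([1,0,-.001,0]).as_matrix()
p['eye']=np.array([.54967,-.37082,.30075])+M@np.array([.07156,-.0001,-.14195]); p['orientation']=M@C
for x,y,n in caps(im,25,None,15): print('w1',round(x),round(y),n,onz(p,x,y,.048).round(4))
E
```

```text
[0.584  0.3052 0.048 ] [0.588  0.3036 0.048 ] z 0.044 0.044
[ 0.5704 -0.3271  0.048 ] [ 0.5748 -0.3278  0.048 ] z 0.044 0.044
[ 0.5629 -0.4227  0.048 ] [ 0.567 -0.423  0.048] z 0.044 0.044
[ 0.4437 -0.4135  0.048 ] [ 0.448  -0.4121  0.048 ] z 0.044 0.044
[ 0.4224 -0.3178  0.048 ] [ 0.428  -0.3185  0.048 ] z 0.043 0.043
w1 228 143 710 [ 0.5694 -0.3303  0.048 ]
w1 304 149 697 [ 0.5621 -0.4229  0.048 ]
w1 293 237 446 [ 0.4451 -0.4127  0.048 ]
w1 231 250 309 [ 0.426  -0.3302  0.048 ]
```

```bash
python3 -c "
from h import *
plan((.566,-.376,.20),-94.6)"
```

```text
travel [ 0.0311 -0.3552  0.1946] turn [   1.03   -0.24 -175.25] rows>= 17.0
```

Call:
{"op": "step_arm", "data": {"commands": [{"turn": [0.5,0,95],"travel": [0,-0.2,0],"gripper": 0.05},{"turn": [0.5,0,95],"travel": [0,-0.2,0],"gripper": 0.05},{"turn": [0.5,0,95],"travel": [0,-0.2,0],"gripper": 0.05},{"turn": [0.5,0,95],"travel": [0,-0.2,0],"gripper": 0.05},{"turn": [0.5,0,95],"travel": [0,-0.2,0],"gripper": 0.05},{"turn": [0.5,0,95],"travel": [0,-0.2,0],"gripper": 0.05},{"turn": [0.5,0,95],"travel": [0,-0.2,0],"gripper": 0.05},{"turn": [0.5,0,95],"travel": [0,-0.2,0],"gripper": 0.05},{"turn": [0.5,0,95],"travel": [0,-0.2,0],"gripper": 0.05},{"turn": [0,0,184.7],"travel": [0.031,-0.355,0.195],"gripper": 0.05},{"turn": [0,0,184.7],"travel": [0.031,-0.355,0.195],"gripper": 0.05},{"turn": [0,0,184.7],"travel": [0.031,-0.355,0.195],"gripper": 0.05},{"turn": [0,0,184.7],"travel": [0.031,-0.355,0.195],"gripper": 0.05},{"turn": [0,0,184.7],"travel": [0.031,-0.355,0.195],"gripper": 0.05},{"turn": [0,0,184.7],"travel": [0.031,-0.355,0.195],"gripper": 0.05},{"turn": [0,0,184.7],"travel": [0.031,-0.355,0.195],"gripper": 0.05},{"turn": [0,0,184.7],"travel": [0.031,-0.355,0.195],"gripper": 0.05},{"turn": [0,0,184.7],"travel": [0.031,-0.355,0.195],"gripper": 0.05},{"turn": [0,0,184.7],"travel": [0.031,-0.355,0.195],"gripper": 0.05},{"turn": [0,0,184.7],"travel": [0.031,-0.355,0.195],"gripper": 0.05}]}}

```text
t: 9.02
tcp_pos: [0.5659, -0.3765, 0.2003]
tcp_rot: [0.999, -0.04, -0.005, 0.001]
ft_force: [-0.1, -1.3, -0.3]
finger_gap: 0.0502
grip_force: 0.0
```

```bash
python3 - <<'E'
from h import *
s=arm.observe(); print(s['tcp_pos'],s['joints'].round(2),s['t'])
im,p=snap('wrist','w4.png')
c=[onz(p,x,y,.045) for x,y,n in caps(im,25,None,13)]; print(np.round(c,4))
print(np.round(racks_top(.045),3))
plan((.566,-.376,.053),-94.6)
E
```

```text
[ 0.56593477 -0.37653826  0.2002815 ] [ 0.56  0.48 -0.05  1.49  0.03  1.19 -1.15] 9.025
[[ 0.5696 -0.3308  0.045 ]
 [ 0.5623 -0.4233  0.045 ]
 [ 0.4421 -0.4061  0.045 ]
 [ 0.4238 -0.3247  0.045 ]]
[[ 0.571 -0.327]
 [ 0.434  0.435]
 [ 0.412  0.333]]
 travel [ 0.0017 -0.0014  0.1474] turn [ 0.2   0.59 -0.02] rows>= 3.0
```

Call:
{"op": "step_arm", "data": {"commands": [{"turn": [0.2,0.6,0],"travel": [0.0015,0,0.06],"gripper": 0.05},{"turn": [0.2,0.6,0],"travel": [0.0015,0,0.11],"gripper": 0.05},{"turn": [0.2,0.6,0],"travel": [0.0015,0,0.147],"gripper": 0.05},{"turn": [0.2,0.6,0],"travel": [0.0015,0,0.147],"gripper": 0.05},{"turn": [0.2,0.6,0],"travel": [0.0015,0,0.147],"gripper": 0.03},{"turn": [0.2,0.6,0],"travel": [0.0015,0,0.147],"gripper": 0.02},{"turn": [0.2,0.6,0],"travel": [0.0015,0,0.147],"gripper": 0.005},{"turn": [0.2,0.6,0],"travel": [0.0015,0,0.147],"gripper": 0.005},{"turn": [0.2,0.6,0],"travel": [0.0015,0,0.147],"gripper": 0.005},{"turn": [0.2,0.6,0],"travel": [0.0015,0,0.147],"gripper": 0.005}], "newtons": 50}}

```text
t: 10.38
tcp_pos: [0.5672, -0.3784, 0.0562]
tcp_rot: [0.999, -0.041, 0.002, 0.001]
ft_force: [-0.1, 1.0, 6.5]
finger_gap: 0.0127
grip_force: 53.2
```

```bash
python3 -c "
from h import *
print(sh(0,.028)); plan((*sh(0,.028),.30),SY)"
```

```text
[ 0.56493117 -0.00097377]
 travel [-0.032  -0.3755 -0.2447] turn [  0.28  -0.1  -90.51] rows>= 9.0
```

Call:
{"op": "step_arm", "data": {"commands": [{"turn": [0,0,0],"travel": [0,0,-0.04],"gripper": 0.005},{"turn": [0,0,0],"travel": [0,0,-0.1],"gripper": 0.005},{"turn": [0,0,0],"travel": [0,0,-0.16],"gripper": 0.005},{"turn": [0,0,-5],"travel": [0,-0.01,-0.22],"gripper": 0.005},{"turn": [0.3,0,-15],"travel": [-0.005,-0.04,-0.245],"gripper": 0.005},{"turn": [0.3,0,-25],"travel": [-0.01,-0.09,-0.245],"gripper": 0.005},{"turn": [0.3,0,-35],"travel": [-0.014,-0.14,-0.245],"gripper": 0.005},{"turn": [0.3,0,-45],"travel": [-0.018,-0.19,-0.245],"gripper": 0.005},{"turn": [0.3,0,-55],"travel": [-0.022,-0.24,-0.245],"gripper": 0.005},{"turn": [0.3,0,-65],"travel": [-0.026,-0.29,-0.245],"gripper": 0.005},{"turn": [0.3,0,-75],"travel": [-0.029,-0.33,-0.245],"gripper": 0.005},{"turn": [0.3,0,-85],"travel": [-0.031,-0.36,-0.245],"gripper": 0.005},{"turn": [0.3,0,-90.5],"travel": [-0.032,-0.3755,-0.245],"gripper": 0.005},{"turn": [0.3,0,-90.5],"travel": [-0.032,-0.3755,-0.245],"gripper": 0.005},{"turn": [0.3,0,-90.5],"travel": [-0.032,-0.3755,-0.245],"gripper": 0.005},{"turn": [0.3,0,-90.5],"travel": [-0.032,-0.3755,-0.245],"gripper": 0.005}]}}

```text
t: 12.38
tcp_pos: [0.5642, -0.0022, 0.2984]
tcp_rot: [0.733, 0.68, -0.0, -0.002]
ft_force: [0.2, 0.1, -3.6]
finger_gap: 0.0129
grip_force: 51.9
```

```bash
cat >> h.py <<'E'
def hold(dz=-.011):
    s=arm.observe(); im,p=snap('wrist'); M=R.from_quat(s['tcp_rot']).as_matrix()
    for x,y,n in caps(im,60,None,13):
        w=onz(p,x,y,s['tcp_pos'][2]+dz); r=M.T@(w-s['tcp_pos'])
        if abs(r[0])<.06 and abs(r[1])<.12: print('caps rel tool',r.round(4),n)
    print('pos',s['tcp_pos'].round(4),'yang',np.degrees(np.arctan2(M[1,1],M[0,1])).round(2),'gap',s['finger_gap'],'t',s['t'])
    return im,p
E
python3 - <<'E'
from h import *
im,p=hold()
b=cv2.resize(im[:,:,::-1],(768,576),interpolation=cv2.INTER_CUBIC); cv2.imwrite('pics/w5.png',b)
plan((*sh(0,.028),.20),SY)
E
```

```text
caps rel tool [ 0.0003 -0.0475  0.0112] 3633
caps rel tool [0.0009 0.0296 0.0109] 1708
caps rel tool [0.0003 0.0618 0.0108] 1922
pos [ 0.5642 -0.0022  0.2984] yang -4.34 gap 0.012925711886306422 t 12.375
 travel [0.0008 0.001  0.0984] turn [-0.18 -0.15 -0.16] rows>= 2.0
```

View pics/w5.png

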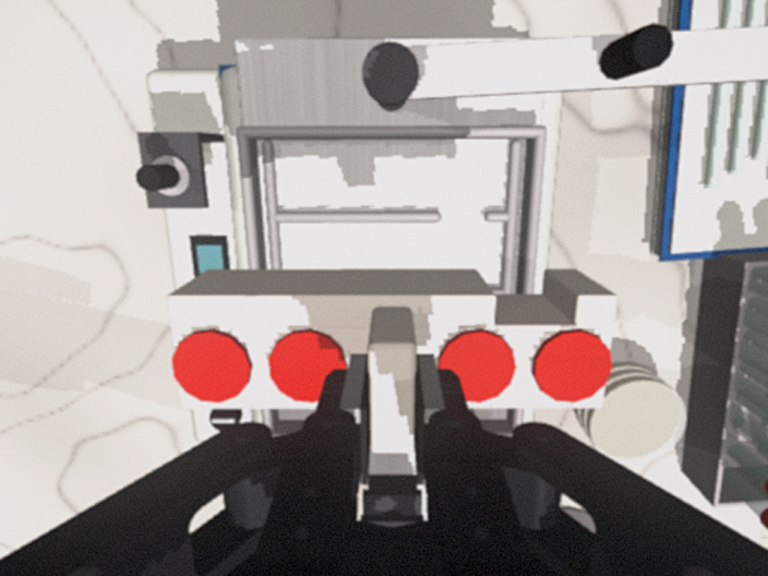

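```bash
python3 - <<'E'
from h import *
p=cams.camera_params('wrist')
for x,y,z in[(-.06,.056,.102),(0,.056,.102),(.03,.056,.102),(-.084,.07,.102),(.084,.07,.102),(-.094,.08,.117),(.094,.08,.117),(0,.137,.19)]:
    print(x,y,(proj(p,(*sh(x,y),z))*1.5).round(1))
E
```

```text
-0.06 0.056 [307.8 214.1]
0 0.056 [393.8 213.9]
0.03 0.056 [436.8 213.8]
-0.084 0.07 [272.  193.8]
0.084 0.07 [515.8 193.2]
-0.094 0.08 [250.1 180.2]
0.094 0.08 [537.7 179.5]
0 0.137 [393.8  66.1]
```

Call:
{"op": "step_arm", "data": {"commands": [{"turn": [-0.2,-0.1,-0.1],"travel": [0.0006,0,0.05],"gripper": 0.005},{"turn": [-0.2,-0.1,-0.1],"travel": [0.0006,0,0.09],"gripper": 0.005},{"turn": [-0.2,-0.1,-0.1],"travel": [0.0006,0,0.115],"gripper": 0.005},{"turn": [-0.2,-0.1,-0.1],"travel": [0.0006,0,0.125],"gripper": 0.005},{"turn": [-0.2,-0.1,-0.1],"travel": [0.0006,0,0.13],"gripper": 0.005},{"turn": [-0.2,-0.1,-0.1],"travel": [0.0006,0,0.134],"gripper": 0.005},{"turn": [-0.2,-0.1,-0.1],"travel": [0.0006,0,0.138],"gripper": 0.005},{"turn": [-0.2,-0.1,-0.1],"travel": [0.0006,0,0.142],"gripper": 0.005},{"turn": [-0.2,-0.1,-0.1],"travel": [0.0006,0,0.145],"gripper": 0.005},{"turn": [-0.2,-0.1,-0.1],"travel": [0.0006,0,0.148],"gripper": 0.005},{"turn": [-0.2,-0.1,-0.1],"travel": [0.0006,0,0.148],"gripper": 0.005},{"turn": [-0.2,-0.1,-0.1],"travel": [0.0006,0,0.148],"gripper": 0.005}]}}

```text
t: 13.92
tcp_pos: [0.5648, -0.0022, 0.1573]
tcp_rot: [0.733, 0.681, -0.0, 0.003]
ft_force: [-13.4, -4.5, 32.9]
finger_gap: 0.0129
grip_force: 57.7
```

```bash
python3 - <<'E'
from h import *
im,p=hold()
cv2.imwrite('pics/w6.png',im[:,:,::-1])
E
```

```text
caps rel tool [ 0.0011 -0.0478  0.0108] 3684
caps rel tool [0.0018 0.0293 0.0111] 1724
caps rel tool [0.0014 0.0619 0.0112] 1900
pos [ 0.5648 -0.0022  0.1573] yang -4.2 gap 0.012876342807356576 t 13.925
```

Call:
{"op": "step_arm", "data": {"commands": [{"turn": [0,0,0],"travel": [0,0,-0.009],"gripper": 0.005},{"turn": [0,0,0],"travel": [-0.0008,-0.0025,-0.009],"gripper": 0.005},{"turn": [0,0,0],"travel": [-0.0008,-0.0025,-0.006],"gripper": 0.005},{"turn": [0,0,0],"travel": [-0.0008,-0.0025,-0.003],"gripper": 0.005},{"turn": [0,0,0],"travel": [-0.0008,-0.0025,0],"gripper": 0.005},{"turn": [0,0,0],"travel": [-0.0008,-0.0025,0],"gripper": 0.005}]}}

```text
t: 14.72
tcp_pos: [0.561, -0.0034, 0.1557]
tcp_rot: [0.733, 0.681, -0.002, 0.001]
ft_force: [-13.6, -7.5, 34.4]
finger_gap: 0.0127
grip_force: 59.4
```

```bash
python3 - <<'E'
from h import *
s=arm.observe(); print(s['ft_force'].round(1),s['ft_torque'].round(2),s['tcp_pos'].round(4),np.degrees(R.from_quat(s['tcp_rot']).as_euler('xyz')))
b=cv2.imread('pics/w6.png'); cv2.imwrite('pics/w6b.png',cv2.resize(b,(768,576),interpolation=cv2.INTER_CUBIC))
E
```

```text
[-13.6  -7.5  34.4] [-1.05  3.12  0.2 ] [ 0.561  -0.0034  0.1557] [-179.97197115    0.27842412   85.80256431]
```

View pics/w6b.png

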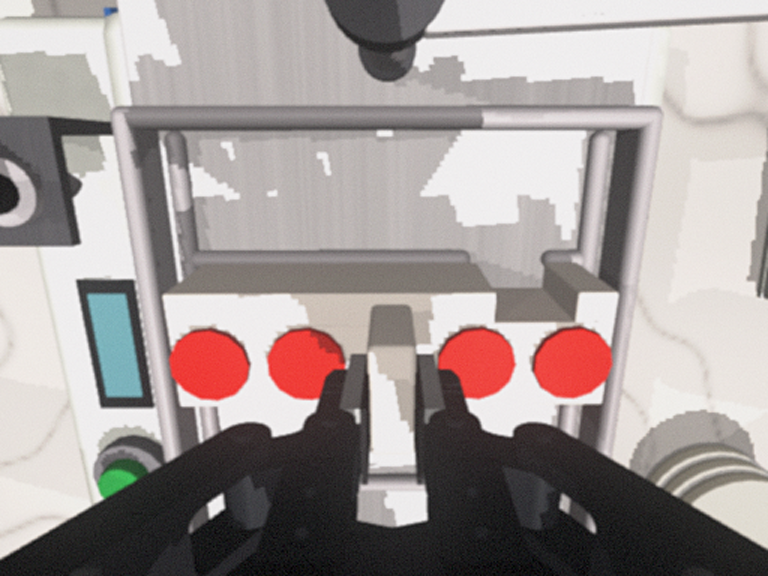

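Call:
{"op": "step_arm", "data": {"commands": [{"turn": [0,0,0],"travel": [0,0,-0.009],"gripper": 0.005},{"turn": [0,0,0],"travel": [-0.002,0.0015,-0.009],"gripper": 0.005},{"turn": [0,0,0],"travel": [-0.002,0.0015,-0.006],"gripper": 0.005},{"turn": [0,0,0],"travel": [-0.002,0.0015,-0.003],"gripper": 0.005},{"turn": [0,0,0],"travel": [-0.002,0.0015,0],"gripper": 0.005},{"turn": [0,0,0],"travel": [-0.002,0.0015,0],"gripper": 0.005}]}}

```text
t: 15.48
tcp_pos: [0.5625, -0.0046, 0.1547]
tcp_rot: [0.732, 0.681, -0.001, 0.001]
ft_force: [-12.1, -4.7, 27.9]
finger_gap: 0.013
grip_force: 59.2
```

```bash
python3 - <<'E'
from h import *
s=arm.observe(); print(s['ft_force'].round(1),s['ft_torque'].round(2),s['tcp_pos'].round(4),np.degrees(R.from_quat(s['tcp_rot']).as_euler('xyz')))
hold()
E
```

```text
[-12.1  -4.7  27.9] [-0.72  2.6   0.1 ] [ 0.5625 -0.0046  0.1547] [-1.79976845e+02  1.76193331e-01  8.58194514e+01]
caps rel tool [ 0.0025 -0.0477  0.011 ] 3665
caps rel tool [0.0029 0.0467 0.011 ] 3668
pos [ 0.5625 -0.0046  0.1547] yang -4.18 gap 0.013044129509704983 t 15.475
```

Call:
{"op": "step_arm", "data": {"commands": [{"turn": [0,0,0],"travel": [0,0,-0.012],"gripper": 0.005},{"turn": [0,0,0],"travel": [-0.003,0.0005,-0.012],"gripper": 0.005},{"turn": [0,0,0],"travel": [-0.003,0.0005,-0.012],"gripper": 0.005}]}}

```text
t: 15.9
tcp_pos: [0.5623, -0.0057, 0.1611]
tcp_rot: [0.732, 0.681, -0.0, -0.001]
ft_force: [-0.5, -1.0, -2.7]
finger_gap: 0.0128
grip_force: 54.8
```

```bash
python3 - <<'E'
from h import *
s=arm.observe(); print(s['ft_force'].round(1))
im,p=hold()
b=im[120:290,60:440,::-1]; cv2.imwrite('pics/w7.png',cv2.resize(b,(798,357),interpolation=cv2.INTER_CUBIC))
np.save('p7.npy',p,allow_pickle=True)
E
```

```text
[-0.5 -1.  -2.7]
caps rel tool [ 0.0022 -0.0634  0.0111] 1887
caps rel tool [ 0.0027 -0.0304  0.0111] 1764
caps rel tool [0.0027 0.0467 0.0109] 3663
pos [ 0.5623 -0.0057  0.1611] yang -4.08 gap 0.012828547542004097 t 15.9
```

View pics/w7.png

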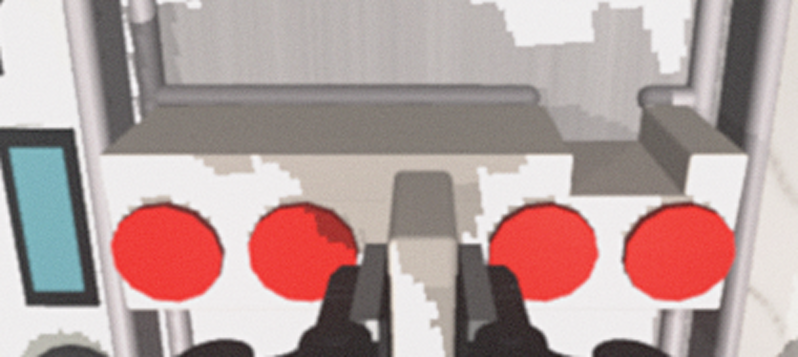

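```bash
python3 - <<'E'
from h import *
p=np.load('p7.npy',allow_pickle=True).item(); im=cv2.imread('pics/w7.png').astype(int).sum(2)
for c in(250,350,450): print(c,[int(v) for v in im[76:116:2,c]])
f=lambda u,v,z:onz(p,u/2.1+60,v/2.1+120,z)
for c in(250,350,450): print('rod',f(c,94,.101).round(4),'edge',f(c,103,.105).round(4), 'topedge',f(c,152,.145).round(4))
print(p['eye'])
E
```

```text
250 [537, 546, 540, 528, 417, 333, 358, 395, 409, 423, 444, 447, 415, 391, 380, 367, 366, 372, 377, 370]
350 [555, 547, 556, 520, 409, 353, 362, 397, 416, 432, 450, 445, 420, 391, 378, 371, 373, 379, 369, 372]
450 [555, 566, 564, 527, 428, 346, 348, 386, 412, 434, 446, 440, 425, 400, 384, 373, 378, 380, 373, 374]
rod [0.5119 0.03   0.101 ] edge [0.5126 0.028  0.105 ] topedge [0.5219 0.0236 0.145 ]
rod [0.5422 0.0279 0.101 ] edge [0.5424 0.0259 0.105 ] topedge [0.5462 0.0219 0.145 ]
rod [0.5725 0.0257 0.101 ] edge [0.5722 0.0238 0.105 ] topedge [0.5705 0.0202 0.145 ]
[0.56719908 0.06587838 0.30317873]
```

Call:
{"op": "step_arm", "data": {"commands": [{"turn": [0,-4.6,0],"travel": [0.0018,0.0014,-0.012],"gripper": 0.005},{"turn": [0,-4.6,0],"travel": [0.0018,0.0014,-0.012],"gripper": 0.005},{"turn": [0,-4.6,0],"travel": [0.0018,0.0014,-0.012],"gripper": 0.005}]}}

```text
t: 16.32
tcp_pos: [0.564, -0.0038, 0.1737]
tcp_rot: [0.731, 0.681, -0.029, 0.026]
ft_force: [-1.0, -0.1, -3.5]
finger_gap: 0.0134
grip_force: 54.8
```

```bash
python3 - <<'E'
from h import *
s=arm.observe(); print(s['ft_force'].round(1),np.degrees(R.from_quat(s['tcp_rot']).as_euler('xyz')).round(2))
im,p=hold()
b=im[120:290,60:440,::-1]; b=cv2.resize(b,(798,357),interpolation=cv2.INTER_CUBIC); cv2.imwrite('pics/w8.png',b)
np.save('p8.npy',p,allow_pickle=True)
g=b.astype(int).sum(2); z=s['tcp_pos'][2]
f=lambda u,v,z:onz(p,u/2.1+60,v/2.1+120,z)
for c in(250,350,450):
    col=cv2.GaussianBlur(b,(5,5),0).astype(int).sum(2)[:,c]; e=np.diff(col)
    i=[k for k in range(40,200) if abs(e[k])>12 and abs(e[k])==max(abs(e[max(0,k-5):k+6]))]
    print(c,[(k,int(e[k]),f(c,k,.099)[1].round(4),f(c,k,z-.056)[1].round(4),f(c,k,z-.016)[1].round(4)) for k in i])
E
```

```text
[-1.  -0.1 -3.5] [-179.94    4.49   85.94]
caps rel tool [ 0.0023 -0.0633  0.0109] 1885
caps rel tool [ 0.0028 -0.0304  0.0108] 1766
caps rel tool [0.0028 0.0465 0.0108] 3649
pos [ 0.564  -0.0038  0.1737] yang -4.06 gap 0.013445958991339858 t 16.325
250 [(66, -51, np.float64(0.0329), np.float64(0.037), np.float64(0.0457)), (91, 58, np.float64(0.0248), np.float64(0.0296), np.float64(0.0398)), (105, -27, np.float64(0.0201), np.float64(0.0253), np.float64(0.0365)), (154, 83, np.float64(0.0033), np.float64(0.01), np.float64(0.0243))]
350 [(66, -51, np.float64(0.0307), np.float64(0.0349), np.float64(0.0441)), (83, -15, np.float64(0.0251), np.float64(0.0299), np.float64(0.0401)), (91, 49, np.float64(0.0225), np.float64(0.0275), np.float64(0.0382)), (105, -25, np.float64(0.0179), np.float64(0.0233), np.float64(0.0348)), (154, 52, np.float64(0.001), np.float64(0.0079), np.float64(0.0227))]
450 [(66, -52, np.float64(0.0284), np.float64(0.0329), np.float64(0.0425)), (80, -14, np.float64(0.0239), np.float64(0.0287), np.float64(0.0392)), (82, -14, np.float64(0.0232), np.float64(0.0281), np.float64(0.0387)), (91, 56, np.float64(0.0203), np.float64(0.0254), np.float64(0.0366)), (105, -28, np.float64(0.0156), np.float64(0.0212), np.float64(0.0332)), (154, 49, np.float64(-0.0014), np.float64(0.0057), np.float64(0.021)), (174, -30, np.float64(-0.0086), np.float64(-0.0008), np.float64(0.0158))]
```

View pics/w8.png

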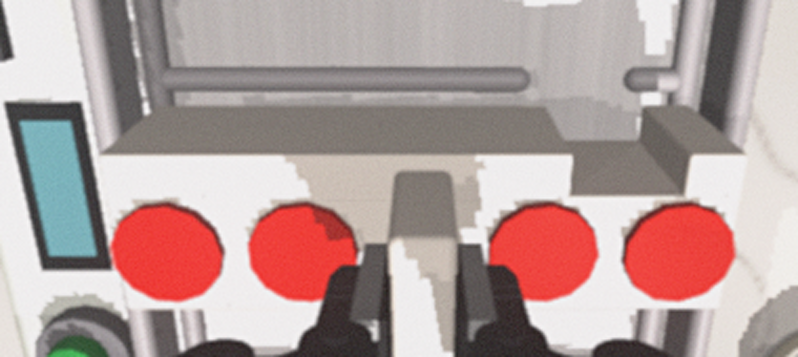

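Call:
{"op": "step_arm", "data": {"commands": [{"turn": [0,0,0],"travel": [-0.0023,0,0],"gripper": 0.005},{"turn": [0,0,0],"travel": [-0.0016,0,0.009],"gripper": 0.005},{"turn": [0,0,0],"travel": [-0.0013,0,0.013],"gripper": 0.005},{"turn": [0,0,0],"travel": [-0.001,0,0.016],"gripper": 0.005},{"turn": [0,0,0],"travel": [-0.0008,0,0.019],"gripper": 0.005},{"turn": [0,0,0],"travel": [-0.0006,0,0.022],"gripper": 0.005},{"turn": [0,0,0],"travel": [-0.0006,0,0.023],"gripper": 0.005},{"turn": [0,0,0],"travel": [-0.0006,0,0.023],"gripper": 0.005}]}}

```text
t: 17.38
tcp_pos: [0.5644, -0.006, 0.1517]
tcp_rot: [0.731, 0.681, -0.029, 0.027]
ft_force: [0.4, -0.5, -3.8]
finger_gap: 0.0128
grip_force: 54.7
```

```bash
python3 - <<'E'
from h import *
s=arm.observe(); print(s['ft_force'].round(1),s['ft_torque'].round(2),np.degrees(R.from_quat(s['tcp_rot']).as_euler('xyz')).round(2))
im,p=hold()
E
```

```text
[ 0.4 -0.5 -3.8] [ 0.11 -0.04 -0.04] [179.97   4.52  85.93]
caps rel tool [ 0.0026 -0.0476  0.0108] 3676
caps rel tool [0.0027 0.0467 0.0108] 3665
pos [ 0.5644 -0.006   0.1517] yang -4.07 gap 0.012847821024707823 t 17.375
```

Call:
{"op": "step_arm", "data": {"commands": [{"turn": [0,0,0],"travel": [0,0,0.001],"gripper": 0.005},{"turn": [0,0,0],"travel": [0,0,0.001],"gripper": 0.025},{"turn": [0,0,0],"travel": [0,0,0.001],"gripper": 0.04},{"turn": [0,0,0],"travel": [0,0,0.001],"gripper": 0.04},{"turn": [0,2,0],"travel": [-0.003,0,-0.04],"gripper": 0.04},{"turn": [0,4.5,0],"travel": [-0.006,0,-0.09],"gripper": 0.04},{"turn": [0,4.5,0],"travel": [-0.01,0,-0.14],"gripper": 0.04},{"turn": [0,4.5,0],"travel": [-0.01,0,-0.14],"gripper": 0.04}]}}

```text
t: 18.42
tcp_pos: [0.5671, -0.0047, 0.2971]
tcp_rot: [0.732, 0.681, 0.004, 0.004]
ft_force: [-0.3, 0.0, -0.3]
finger_gap: 0.0398
grip_force: 0.0
```

```bash
python3 - <<'E'
from h import *
s=arm.observe(); print(s['tcp_pos'].round(4),s['joints'].round(2),s['t'])
im,p=snap('wrist','w9.png')
print('b caps',[(x,onz(p,x,y,.14).round(4)) for x,y,n in caps(im,60,None,9)])
print(np.round(racks_top(.045),3))
plan((.4345,-.367,.20),102.3)
E
sed -i 's/^SO=np.array(\[0.5629,-0.0289\]); SY=-4.16/SO=np.array([0.5625,-0.0315]); SY=-4.16/' h.py
```

```text
[ 0.5671 -0.0047  0.2971] [ 0.32  0.22 -0.47  1.64  0.11  1.29 -0.23] 18.425
b caps [(np.float64(207.87585034013605), array([ 0.5179, -0.0012,  0.14  ])), (np.float64(305.25559380378655), array([ 0.6105, -0.0079,  0.14  ]))]
[[ 0.444 -0.414]
 [ 0.436  0.441]
 [ 0.423 -0.318]]
 travel [-0.3703 -0.104   0.0924] turn [ 2.0000e-02  1.0000e-01 -1.0637e+02] rows>= 10.0
```

Call:
{"op": "step_arm", "data": {"commands": [{"turn": [0,0,-106.4],"travel": [-0.37,-0.104,0.05],"gripper": 0.05},{"turn": [0,0,-106.4],"travel": [-0.37,-0.104,0.05],"gripper": 0.05},{"turn": [0,0,-106.4],"travel": [-0.37,-0.104,0.05],"gripper": 0.05},{"turn": [0,0,-106.4],"travel": [-0.37,-0.104,0.05],"gripper": 0.05},{"turn": [0,0,-106.4],"travel": [-0.37,-0.104,0.05],"gripper": 0.05},{"turn": [0,0,-106.4],"travel": [-0.37,-0.104,0.092],"gripper": 0.05},{"turn": [0,0,-106.4],"travel": [-0.37,-0.104,0.092],"gripper": 0.05},{"turn": [0,0,-106.4],"travel": [-0.37,-0.104,0.092],"gripper": 0.05},{"turn": [0,0,-106.4],"travel": [-0.37,-0.104,0.092],"gripper": 0.05},{"turn": [0,0,-106.4],"travel": [-0.37,-0.104,0.092],"gripper": 0.05},{"turn": [0,0,-106.4],"travel": [-0.37,-0.104,0.092],"gripper": 0.05},{"turn": [0,0,-106.4],"travel": [-0.37,-0.104,0.092],"gripper": 0.05},{"turn": [0,0,-106.4],"travel": [-0.37,-0.104,0.092],"gripper": 0.05}]}}

```text
t: 20.15
tcp_pos: [0.4339, -0.3663, 0.1992]
tcp_rot: [-0.107, 0.994, 0.0, -0.0]
ft_force: [0.6, -0.3, -0.6]
finger_gap: 0.0499
grip_force: 0.0
```

```bash
python3 - <<'E'
from h import *
s=arm.observe(); print(s['tcp_pos'].round(4),s['joints'].round(2),s['t'])
im,p=snap('wrist','w10.png')
C=[onz(p,x,y,.044)[:2] for x,y,n in caps(im,60,None,9)]; print(np.round(C,4))
C=[c for c in C if abs(c[0]-.434)<.04 and abs(c[1]+.367)<.1]
if len(C)==2:
    C.sort(key=lambda c:c[1]); d=C[1]-C[0]; m=(C[0]+C[1])/2; a=np.degrees(np.arctan2(d[1],d[0])); print(m,a); plan((*m,.053),a)
print(np.round(racks_top(.045),3))
E
```

```text
[ 0.4339 -0.3663  0.1992] [ 1.    0.31 -0.46  1.76  0.15  1.11  2.28] 20.15
[[ 0.4403 -0.4144]
 [ 0.42   -0.3214]]
[ 0.43017406 -0.367871  ] 102.33260539725741
 travel [ 0.004  -0.0007  0.1464] turn [ 0.03 -0.02 -0.04] rows>= 3.0
[[ 0.585  0.306]
 [ 0.434  0.435]
 [ 0.423 -0.32 ]
 [ 0.411  0.332]]
```

Call:
{"op": "step_arm", "data": {"commands": [{"turn": [0,0,0],"travel": [0.002,-0.0007,0.06],"gripper": 0.05},{"turn": [0,0,0],"travel": [0.002,-0.0007,0.11],"gripper": 0.05},{"turn": [0,0,0],"travel": [0.002,-0.0007,0.143],"gripper": 0.05},{"turn": [0,0,0],"travel": [0.002,-0.0007,0.146],"gripper": 0.05},{"turn": [0,0,0],"travel": [0.002,-0.0007,0.146],"gripper": 0.03},{"turn": [0,0,0],"travel": [0.002,-0.0007,0.146],"gripper": 0.02},{"turn": [0,0,0],"travel": [0.002,-0.0007,0.146],"gripper": 0.005},{"turn": [0,0,0],"travel": [0.002,-0.0007,0.146],"gripper": 0.005},{"turn": [0,0,0],"travel": [0.002,-0.0007,0.146],"gripper": 0.005},{"turn": [0,0,0],"travel": [0.002,-0.0007,0.146],"gripper": 0.005}], "newtons": 60}}

```text
t: 21.5
tcp_pos: [0.4339, -0.3686, 0.0561]
tcp_rot: [-0.107, 0.994, -0.001, 0.001]
ft_force: [-0.6, 1.2, 7.1]
finger_gap: 0.0126
grip_force: 61.7
```

```bash
python3 -c "
from h import *
print(sh(0,-.028)); plan((*sh(0,-.028),.30),SY)"
```

```text
[ 0.56046883 -0.05942623]
 travel [-0.1902  0.2743 -0.2444] turn [ -0.     0.26 106.48] rows>= 10.0
```

Call:
{"op": "step_arm", "data": {"commands": [{"turn": [0,0,0],"travel": [0,0,-0.03],"gripper": 0.005},{"turn": [0,0,0],"travel": [0,0,-0.09],"gripper": 0.005},{"turn": [0,0,0],"travel": [0,0,-0.15],"gripper": 0.005},{"turn": [0,0,0],"travel": [0,0,-0.21],"gripper": 0.005},{"turn": [0,0,10],"travel": [-0.01,0.02,-0.245],"gripper": 0.005},{"turn": [0,0,20],"travel": [-0.035,0.05,-0.245],"gripper": 0.005},{"turn": [0,0,30],"travel": [-0.06,0.085,-0.245],"gripper": 0.005},{"turn": [0,0,40],"travel": [-0.08,0.12,-0.245],"gripper": 0.005},{"turn": [0,0,50],"travel": [-0.1,0.15,-0.245],"gripper": 0.005},{"turn": [0,0,60],"travel": [-0.12,0.18,-0.245],"gripper": 0.005},{"turn": [0,0,70],"travel": [-0.14,0.21,-0.245],"gripper": 0.005},{"turn": [0,0,80],"travel": [-0.16,0.235,-0.245],"gripper": 0.005},{"turn": [0,0,90],"travel": [-0.175,0.255,-0.245],"gripper": 0.005},{"turn": [0,0,100],"travel": [-0.185,0.27,-0.245],"gripper": 0.005},{"turn": [0,0.2,106.5],"travel": [-0.19,0.274,-0.245],"gripper": 0.005},{"turn": [0,0.2,106.5],"travel": [-0.19,0.274,-0.245],"gripper": 0.005},{"turn": [0,0.2,106.5],"travel": [-0.19,0.274,-0.245],"gripper": 0.005},{"turn": [0,0.2,106.5],"travel": [-0.19,0.274,-0.245],"gripper": 0.005}]}}

```text
t: 23.75
tcp_pos: [0.5593, -0.0602, 0.299]
tcp_rot: [0.732, 0.681, -0.0, -0.001]
ft_force: [0.0, -0.8, -0.9]
finger_gap: 0.0121
grip_force: 60.6
```

```bash
python3 - <<'E'
from h import *
im,p=hold(-.012)
plan((*sh(0,-.028),.18),SY)
cv2.imwrite('pics/w11.png',im[:,:,::-1])
E
```

```text
caps rel tool [ 0.0043 -0.0483  0.0121] 3403
caps rel tool [0.0042 0.0476 0.0119] 3398
pos [ 0.5593 -0.0602  0.299 ] yang -4.18 gap 0.012070421666965814 t 23.75
 travel [0.0006 0.0012 0.1191] turn [-0.11 -0.07 -0.03] rows>= 2.0
```

```bash
python3 - <<'E'
from h import *
p=cams.camera_params('wrist'); s=arm.observe(); z=s['tcp_pos'][2]; M=R.from_quat(s['tcp_rot']).as_matrix()
b=cv2.imread('pics/w11.png')
b2=cv2.resize(b[80:330,40:500],(782,425),interpolation=cv2.INTER_CUBIC); cv2.imwrite('pics/w11b.png',b2)
g=cv2.GaussianBlur(b,(3,3),0).astype(int).sum(2)
rel=lambda u,v,zz:(M.T@(onz(p,u,v,zz)-s['tcp_pos']))[:2].round(4)
for xt in(-.065,-.055,-.04,-.03):
    u=int(proj(p,s['tcp_pos']+M@np.array([.022,xt,.016]))[0]); e=np.diff(g[:,u])
    i=[k for k in range(120,330) if abs(e[k])>25 and abs(e[k])==max(abs(e[max(0,k-4):k+5]))]
    print(u,[(k,int(e[k]),rel(u,k,z-.056)[0],rel(u,k,z-.016)[0]) for k in i])
E
```

```text
135 [(163, -98, np.float64(0.0338), np.float64(0.0415)), (169, 92, np.float64(0.03), np.float64(0.0385)), (184, 127, np.float64(0.0203), np.float64(0.0307)), (211, -73, np.float64(0.0021), np.float64(0.0162)), (232, -184, np.float64(-0.0126), np.float64(0.0044)), (260, 117, np.float64(-0.0332), np.float64(-0.012)), (294, -181, np.float64(-0.0598), np.float64(-0.0332))]
154 [(168, -116, np.float64(0.0306), np.float64(0.039)), (184, 76, np.float64(0.0203), np.float64(0.0307)), (206, -162, np.float64(0.0056), np.float64(0.019)), (234, 128, np.float64(-0.0141), np.float64(0.0033)), (283, -185, np.float64(-0.051), np.float64(-0.0262))]
183 [(129, 98, np.float64(0.0547), np.float64(0.0581)), (138, -76, np.float64(0.0493), np.float64(0.0538)), (168, -84, np.float64(0.0306), np.float64(0.039)), (184, 74, np.float64(0.0203), np.float64(0.0307)), (191, 49, np.float64(0.0157), np.float64(0.027)), (205, -130, np.float64(0.0063), np.float64(0.0195)), (236, -127, np.float64(-0.0155), np.float64(0.0022)), (257, 92, np.float64(-0.0309), np.float64(-0.0102)), (290, -201, np.float64(-0.0566), np.float64(-0.0306))]
203 [(131, 85, np.float64(0.0535), np.float64(0.0572)), (140, 72, np.float64(0.0481), np.float64(0.0529)), (145, 54, np.float64(0.045), np.float64(0.0504)), (169, -138, np.float64(0.03), np.float64(0.0385)), (185, 78, np.float64(0.0197), np.float64(0.0302)), (202, 31, np.float64(0.0083), np.float64(0.0212)), (211, -130, np.float64(0.0022), np.float64(0.0162)), (229, 77, np.float64(-0.0104), np.float64(0.0062)), (234, -83, np.float64(-0.014), np.float64(0.0033)), (257, 98, np.float64(-0.0309), np.float64(-0.0102)), (279, -103, np.float64(-0.0478), np.float64(-0.0236))]
```

View pics/w11b.png

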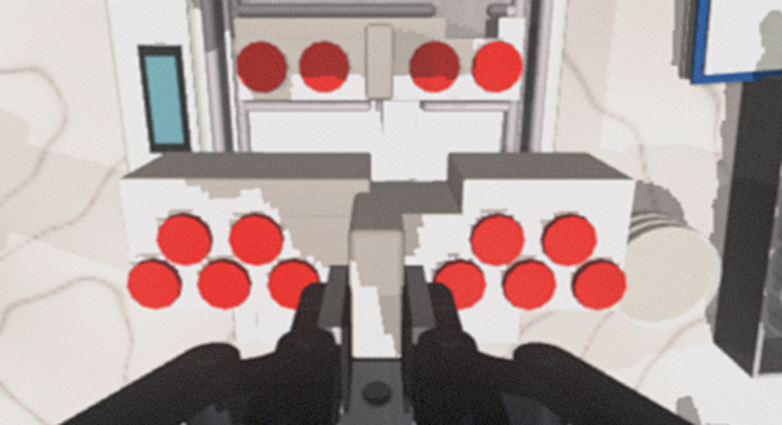

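```bash
python3 - <<'E'
from h import *
p=cams.camera_params('wrist'); b=cv2.imread('pics/w11.png'); g=cv2.GaussianBlur(b,(3,3),0).astype(int).sum(2)
for u in(195,205,220,240,300,310):
    print(u,[int(v) for v in g[136:150,u]], onz(p,u,141.5,.101)[:2].round(4))
plan((.5598,-.0671,.19),SY)
E
```

```text
195 [552, 536, 473, 440, 489, 561, 597, 588, 572, 603, 663, 690, 690, 691] [ 0.4916 -0.0254]
205 [562, 535, 474, 440, 491, 563, 599, 596, 577, 601, 660, 689, 690, 689] [ 0.5021 -0.0262]
220 [692, 677, 592, 482, 479, 553, 600, 595, 579, 607, 664, 693, 692, 689] [ 0.5178 -0.0273]
240 [696, 678, 592, 485, 482, 557, 607, 603, 582, 606, 665, 691, 691, 690] [ 0.5388 -0.0288]
300 [696, 680, 594, 480, 466, 538, 599, 610, 587, 605, 663, 693, 692, 691] [ 0.6016 -0.0334]
310 [692, 675, 590, 478, 469, 538, 590, 599, 583, 603, 661, 692, 693, 693] [ 0.6121 -0.0342]
 travel [-0.0071  0.0011  0.1091] turn [-0.11 -0.07 -0.03] rows>= 2.0
```

Call:
{"op": "step_arm", "data": {"commands": [{"turn": [-0.1,0,0],"travel": [-0.006,0.0011,0.03],"gripper": 0.005},{"turn": [-0.1,0,0],"travel": [-0.006,0.0011,0.08],"gripper": 0.005},{"turn": [-0.1,0,0],"travel": [-0.006,0.0011,0.1],"gripper": 0.005},{"turn": [-0.1,0,0],"travel": [-0.006,0.0011,0.115],"gripper": 0.005},{"turn": [-0.1,0,0],"travel": [-0.006,0.0011,0.125],"gripper": 0.005},{"turn": [-0.1,0,0],"travel": [-0.006,0.0011,0.132],"gripper": 0.005},{"turn": [-0.1,0,0],"travel": [-0.006,0.0011,0.138],"gripper": 0.005},{"turn": [-0.1,0,0],"travel": [-0.006,0.0011,0.142],"gripper": 0.005},{"turn": [-0.1,0,0],"travel": [-0.006,0.0011,0.145],"gripper": 0.005},{"turn": [-0.1,0,0],"travel": [-0.006,0.0011,0.147],"gripper": 0.005},{"turn": [-0.1,0,0],"travel": [-0.006,0.0011,0.147],"gripper": 0.005}]}}

```text
t: 25.18
tcp_pos: [0.56, -0.0653, 0.152]
tcp_rot: [0.732, 0.681, 0.0, -0.001]
ft_force: [0.6, -0.5, -2.4]
finger_gap: 0.0125
grip_force: 60.6
```

```bash
python3 - <<'E'
from h import *
s=arm.observe(); print(s['ft_force'].round(1),s['ft_torque'].round(2),np.degrees(R.from_quat(s['tcp_rot']).as_euler('xyz')).round(2))
im,p=hold(-.012); cv2.imwrite('pics/w12.png',im[:,:,::-1])
E
```

```text
[ 0.6 -0.5 -2.4] [ 0.04 -0.04  0.04] [-1.7999e+02 -8.0000e-02  8.5830e+01]
caps rel tool [ 0.0043 -0.0484  0.012 ] 3431
caps rel tool [0.0041 0.0479 0.012 ] 3416
pos [ 0.56   -0.0653  0.152 ] yang -4.17 gap 0.012491780920495136 t 25.175
```

Call:
{"op": "step_arm", "data": {"commands": [{"turn": [0,0,0],"travel": [0,0,0.001],"gripper": 0.025},{"turn": [0,0,0],"travel": [0,0,0.001],"gripper": 0.04},{"turn": [0,0,0],"travel": [0,0,0.001],"gripper": 0.04},{"turn": [0,0,0],"travel": [0,0,-0.05],"gripper": 0.04},{"turn": [0,0,0],"travel": [0,0,-0.11],"gripper": 0.04},{"turn": [0,0,0],"travel": [0,0,-0.165],"gripper": 0.04},{"turn": [0,0,0],"travel": [0,0,-0.165],"gripper": 0.04}]}}

```text
t: 26.1
tcp_pos: [0.5629, -0.0653, 0.3226]
tcp_rot: [0.732, 0.681, 0.004, 0.004]
ft_force: [0.0, 0.5, -0.3]
finger_gap: 0.0399
grip_force: 0.0
```

```bash
sed -i 's/^SO=np.array(\[0.5625,-0.0315\])/SO=np.array([0.5622,-0.0308])/' h.py; python3 - <<'E'
from h import *
s=arm.observe(); print(s['tcp_pos'].round(4),s['t'])
im,p=snap('wrist')
print('caps',[onz(p,x,y,.14).round(4) for x,y,n in caps(im,60,None,9)])
print(np.round(racks_top(.045),3))
plan((.574,.356,.22),102.6)
E
```

```text
[ 0.5629 -0.0653  0.3226] 26.1
caps [array([ 0.5176, -0.002 ,  0.14  ]), array([ 0.6105, -0.0087,  0.14  ]), array([ 0.5126, -0.0584,  0.14  ]), array([ 0.6075, -0.0654,  0.14  ])]
[[0.585 0.306]
 [0.435 0.436]]
 travel [ 0.4214 -0.0169  0.0978] turn [ 9.0000e-02  1.0000e-02 -1.0677e+02] rows>= 10.0
```

Call:
{"op": "step_arm", "data": {"commands": [{"turn": [0,0,-106.8],"travel": [0.421,-0.017,0],"gripper": 0.05},{"turn": [0,0,-106.8],"travel": [0.421,-0.017,0],"gripper": 0.05},{"turn": [0,0,-106.8],"travel": [0.421,-0.017,0],"gripper": 0.05},{"turn": [0,0,-106.8],"travel": [0.421,-0.017,0],"gripper": 0.05},{"turn": [0,0,-106.8],"travel": [0.421,-0.017,0],"gripper": 0.05},{"turn": [0,0,-106.8],"travel": [0.421,-0.017,0],"gripper": 0.05},{"turn": [0,0,-106.8],"travel": [0.421,-0.017,0.098],"gripper": 0.05},{"turn": [0,0,-106.8],"travel": [0.421,-0.017,0.098],"gripper": 0.05},{"turn": [0,0,-106.8],"travel": [0.421,-0.017,0.098],"gripper": 0.05},{"turn": [0,0,-106.8],"travel": [0.421,-0.017,0.098],"gripper": 0.05},{"turn": [0,0,-106.8],"travel": [0.421,-0.017,0.098],"gripper": 0.05},{"turn": [0,0,-106.8],"travel": [0.421,-0.017,0.098],"gripper": 0.05},{"turn": [0,0,-106.8],"travel": [0.421,-0.017,0.098],"gripper": 0.05}]}}

```text
t: 27.82
tcp_pos: [0.5736, 0.3555, 0.2195]
tcp_rot: [-0.109, 0.994, 0.0, 0.0]
ft_force: [-0.2, 0.7, 0.7]
finger_gap: 0.0503
grip_force: 0.0
```

```bash
cat >> h.py <<'E'
def look(c,z=.044,tz=.053):
    s=arm.observe(); print(s['tcp_pos'].round(4),s['joints'].round(2),s['t']); im,p=snap('wrist')
    hsv=cv2.cvtColor(im,cv2.COLOR_RGB2HSV); m=((hsv[...,0]<6)|(hsv[...,0]>172))&(hsv[...,1]>120)&(hsv[...,2]>70)
    ys,xs=np.where(m); e,_=ray(p,0,0); W=np.array([onz(p,x,y,z)[:2] for x,y in zip(xs,ys)])
    W=W[np.linalg.norm(W-np.array(c),axis=1)<.105]; mu=W.mean(0)
    _,_,V=np.linalg.svd(W-mu); d=V[0]*np.sign(V[0][1]); q=(W-mu)@d; L=[W[q>0].mean(0),W[q<0].mean(0)]
    a=np.degrees(np.arctan2(*(L[0]-L[1])[::-1])); mid=(L[0]+L[1])/2
    ext=(q.max()+q.min())/2*d+mu
    print('n',len(W),'halves',np.round(L,4),'mid',mid.round(4),'extmid',ext.round(4),'ang',a.round(2),'len',np.ptp(q).round(3)); return im,p,mid,a
E
python3 - <<'E'
from h import *
im,p,m,a=look((.574,.356)); cv2.imwrite('pics/w13.png',im[:,:,::-1])
plan((*m,.053),a)
E
```

```text
[0.5736 0.3555 0.2195] [-0.01  0.59 -0.92  1.47  0.48  1.32  0.82] 27.825
n 1639 halves [[0.561  0.4014]
 [0.5821 0.3068]] mid [0.5715 0.3541] extmid [0.5716 0.3539] ang 102.59 len 0.157
 travel [ 0.0024 -0.0012  0.1666] turn [ 0.06  0.02 -0.02] rows>= 3.0
```

Call:
{"op": "step_arm", "data": {"commands": [{"turn": [0,0,0],"travel": [0.0022,-0.0012,0.06],"gripper": 0.05},{"turn": [0,0,0],"travel": [0.0022,-0.0012,0.12],"gripper": 0.05},{"turn": [0,0,0],"travel": [0.0022,-0.0012,0.16],"gripper": 0.05},{"turn": [0,0,0],"travel": [0.0022,-0.0012,0.166],"gripper": 0.05},{"turn": [0,0,0],"travel": [0.0022,-0.0012,0.166],"gripper": 0.03},{"turn": [0,0,0],"travel": [0.0022,-0.0012,0.166],"gripper": 0.02},{"turn": [0,0,0],"travel": [0.0022,-0.0012,0.166],"gripper": 0.005},{"turn": [0,0,0],"travel": [0.0022,-0.0012,0.166],"gripper": 0.005},{"turn": [0,0,0],"travel": [0.0022,-0.0012,0.166],"gripper": 0.005},{"turn": [0,0,0],"travel": [0.0022,-0.0012,0.166],"gripper": 0.005}], "newtons": 60}}

```text
t: 29.12
tcp_pos: [0.5731, 0.3554, 0.0563]
tcp_rot: [-0.11, 0.994, 0.002, 0.002]
ft_force: [-1.0, -0.5, 7.2]
finger_gap: 0.0124
grip_force: 62.1
```

```bash
python3 -c "
from h import *
print(sh(0,.084)); plan((*sh(0,.084),.31),SY)"
```

```text
[0.56829352 0.05297869]
 travel [ 0.0697 -0.2934 -0.2548] turn [3.3000e-01 2.0000e-02 1.0677e+02] rows>= 10.0
```

Call:
{"op": "step_arm", "data": {"commands": [{"turn": [0,0,0],"travel": [0,0,-0.03],"gripper": 0.005},{"turn": [0,0,0],"travel": [0,0,-0.09],"gripper": 0.005},{"turn": [0,0,0],"travel": [0,0,-0.15],"gripper": 0.005},{"turn": [0,0,0],"travel": [0,0,-0.21],"gripper": 0.005},{"turn": [0,0,10],"travel": [0.005,-0.02,-0.255],"gripper": 0.005},{"turn": [0,0,20],"travel": [0.013,-0.055,-0.255],"gripper": 0.005},{"turn": [0,0,30],"travel": [0.022,-0.09,-0.255],"gripper": 0.005},{"turn": [0,0,40],"travel": [0.03,-0.125,-0.255],"gripper": 0.005},{"turn": [0,0,50],"travel": [0.038,-0.16,-0.255],"gripper": 0.005},{"turn": [0,0,60],"travel": [0.046,-0.195,-0.255],"gripper": 0.005},{"turn": [0,0,70],"travel": [0.054,-0.225,-0.255],"gripper": 0.005},{"turn": [0,0,80],"travel": [0.06,-0.25,-0.255],"gripper": 0.005},{"turn": [0,0,90],"travel": [0.065,-0.275,-0.255],"gripper": 0.005},{"turn": [0,0,100],"travel": [0.069,-0.29,-0.255],"gripper": 0.005},{"turn": [0.3,0,106.8],"travel": [0.0697,-0.2934,-0.255],"gripper": 0.005},{"turn": [0.3,0,106.8],"travel": [0.0697,-0.2934,-0.255],"gripper": 0.005},{"turn": [0.3,0,106.8],"travel": [0.0697,-0.2934,-0.255],"gripper": 0.005},{"turn": [0.3,0,106.8],"travel": [0.0697,-0.2934,-0.255],"gripper": 0.005}]}}

```text
t: 31.38
tcp_pos: [0.5678, 0.0529, 0.3082]
tcp_rot: [0.732, 0.682, -0.002, -0.0]
ft_force: [0.2, -0.4, -1.9]
finger_gap: 0.0126
grip_force: 61.0
```

```bash
cat >> h.py <<'E'
def edges(f,cols,ed=.044):
    s=arm.observe(); z=s['tcp_pos'][2]; M=R.from_quat(s['tcp_rot']).as_matrix(); im,p=hold(-.012); cv2.imwrite('pics/'+f,im[:,:,::-1])
    g=cv2.GaussianBlur(im,(3,3),0).astype(int).sum(2)
    rel=lambda u,v,zz:(M.T@(onz(p,u,v,zz)-s['tcp_pos']))[0].round(4)
    for xt in cols:
        u=int(proj(p,s['tcp_pos']+M@np.array([.022,xt,.016]))[0]); e=np.diff(g[:,u])
        i=[k for k in range(150,215) if abs(e[k])>25 and abs(e[k])==max(abs(e[max(0,k-4):k+5]))]
        print(u,[(k,int(e[k]),float(rel(u,k,z-.056)),float(rel(u,k,z-.016))) for k in i])
    return im,p
E
python3 - <<'E'
from h import *
edges('w14.png',(-.06,-.05,-.03,.03,.05)); plan((*sh(0,.084),.19),SY)
E
```

```text
caps rel tool [ 0.0142 -0.0485  0.0121] 1673
caps rel tool [0.0143 0.0475 0.0118] 1671
caps rel tool [-0.0113 -0.0514  0.0122] 1411
caps rel tool [-0.0106  0.0515  0.0119] 1322
pos [0.5678 0.0529 0.3082] yang -4.07 gap 0.012616451443550161 t 31.375
145 [(154, 35, 0.0395, 0.046), (162, -32, 0.0345, 0.042), (180, 26, 0.0229, 0.0328), (199, 126, 0.0103, 0.0228), (206, -148, 0.0056, 0.019)]
164 [(180, -104, 0.0229, 0.0328), (199, 130, 0.0103, 0.0228), (214, -74, 0.0001, 0.0146)]
203 [(174, -77, 0.0268, 0.0359), (180, -66, 0.0229, 0.0328), (199, 79, 0.0104, 0.0228), (208, 27, 0.0042, 0.0179)]
320 [(174, -98, 0.0269, 0.036), (180, -49, 0.023, 0.0329), (199, 130, 0.0104, 0.0229)]
358 [(181, -127, 0.0224, 0.0324), (199, 134, 0.0105, 0.0229), (212, -92, 0.0016, 0.0158)]
 travel [0.0004 0.0007 0.1182] turn [-0.16  0.12  0.08] rows>= 2.0
```

Call:
{"op": "step_arm", "data": {"commands": [{"turn": [-0.1,0.1,0.1],"travel": [-0.0003,0.0008,0.04],"gripper": 0.005},{"turn": [-0.1,0.1,0.1],"travel": [-0.0003,0.0008,0.09],"gripper": 0.005},{"turn": [-0.1,0.1,0.1],"travel": [-0.0003,0.0008,0.11],"gripper": 0.005},{"turn": [-0.1,0.1,0.1],"travel": [-0.0003,0.0008,0.125],"gripper": 0.005},{"turn": [-0.1,0.1,0.1],"travel": [-0.0003,0.0008,0.135],"gripper": 0.005},{"turn": [-0.1,0.1,0.1],"travel": [-0.0003,0.0008,0.142],"gripper": 0.005},{"turn": [-0.1,0.1,0.1],"travel": [-0.0003,0.0008,0.147],"gripper": 0.005},{"turn": [-0.1,0.1,0.1],"travel": [-0.0003,0.0008,0.151],"gripper": 0.005},{"turn": [-0.1,0.1,0.1],"travel": [-0.0003,0.0008,0.154],"gripper": 0.005},{"turn": [-0.1,0.1,0.1],"travel": [-0.0003,0.0008,0.156],"gripper": 0.005},{"turn": [-0.1,0.1,0.1],"travel": [-0.0003,0.0008,0.156],"gripper": 0.005}]}}

```text
t: 32.8
tcp_pos: [0.5682, 0.0517, 0.1521]
tcp_rot: [0.733, 0.68, -0.001, -0.0]
ft_force: [0.1, -0.8, -1.6]
finger_gap: 0.0127
grip_force: 61.0
```

```bash
python3 - <<'E'
from h import *
s=arm.observe(); print(s['ft_force'].round(1),s['ft_torque'].round(2))
im,p=hold(-.012); cv2.imwrite('pics/w15.png',im[:,:,::-1])
E
```

```text
[ 0.1 -0.8 -1.6] [-0.01 -0.   -0.01]
caps rel tool [ 0.0141 -0.0489  0.0121] 1701
caps rel tool [0.0142 0.048  0.0119] 1692
caps rel tool [-0.0103 -0.0533  0.0121] 1311
caps rel tool [-0.0101  0.0526  0.0119] 1285
caps rel tool [-0.0593 -0.0685  0.0121] 185
caps rel tool [-0.0594  0.0681  0.0119] 191
pos [0.5682 0.0517 0.1521] yang -4.27 gap 0.012729028779050586 t 32.8
```

Call:
{"op": "step_arm", "data": {"commands": [{"turn": [0,0,0],"travel": [0,0,0.001],"gripper": 0.025},{"turn": [0,0,0],"travel": [0,0,0.001],"gripper": 0.04},{"turn": [0,0,0],"travel": [0,0,0.001],"gripper": 0.04},{"turn": [0,0,0],"travel": [0,0,-0.05],"gripper": 0.04},{"turn": [0,0,0],"travel": [0,0,-0.11],"gripper": 0.04},{"turn": [0,0,0],"travel": [0,0,-0.165],"gripper": 0.04},{"turn": [0,0,0],"travel": [0,0,-0.165],"gripper": 0.04}]}}

```text
t: 33.72
tcp_pos: [0.5712, 0.0528, 0.3227]
tcp_rot: [0.733, 0.68, 0.004, 0.003]
ft_force: [0.3, -0.5, -0.2]
finger_gap: 0.0398
grip_force: 0.0
```

```bash
sed -i 's/^SO=np.array(\[0.5622,-0.0308\])/SO=np.array([0.5625,-0.0309])/' h.py; python3 - <<'E'
from h import *
s=arm.observe(); print(s['tcp_pos'].round(4),s['t'])
im,p=snap('top'); print([(onz(p,x,y,.045)[:2].round(3),n) for x,y,n in caps(im,8,(100,150,380,300))])
im,p=snap('wrist')
print('caps',[onz(p,x,y,.14).round(4) for x,y,n in caps(im,60,None,9)])
plan((.424,.383,.22),77.7)
E
```

```text
[0.5712 0.0528 0.3227] 33.725
[(array([ 0.635, -0.011]), 40), (array([ 0.628, -0.069]), 43), (array([ 0.525, -0.061]), 38), (array([0.41 , 0.326]), 25), (array([0.319, 0.339]), 28)]
caps [array([0.5206, 0.0691, 0.14  ]), array([0.6173, 0.0619, 0.14  ]), array([0.5187, 0.0445, 0.14  ]), array([0.6155, 0.0374, 0.14  ]), array([ 0.5179, -0.0006,  0.14  ]), array([ 0.6107, -0.0073,  0.14  ]), array([ 0.5267, -0.0577,  0.14  ]), array([ 0.5948, -0.0634,  0.14  ]), array([ 0.851 , -0.1689,  0.14  ])]
 travel [ 0.3196 -0.1687  0.0972] turn [-4.000e-02  2.000e-02 -8.197e+01] rows>= 8.0
```

Call:
{"op": "step_arm", "data": {"commands": [{"turn": [0,0,-82],"travel": [0.32,-0.169,0],"gripper": 0.05},{"turn": [0,0,-82],"travel": [0.32,-0.169,0],"gripper": 0.05},{"turn": [0,0,-82],"travel": [0.32,-0.169,0],"gripper": 0.05},{"turn": [0,0,-82],"travel": [0.32,-0.169,0],"gripper": 0.05},{"turn": [0,0,-82],"travel": [0.32,-0.169,0.06],"gripper": 0.05},{"turn": [0,0,-82],"travel": [0.32,-0.169,0.06],"gripper": 0.05},{"turn": [0,0,-82],"travel": [0.32,-0.169,0.06],"gripper": 0.05},{"turn": [0,0,-82],"travel": [0.32,-0.169,0.06],"gripper": 0.05},{"turn": [0,0,-82],"travel": [0.32,-0.169,0.06],"gripper": 0.05},{"turn": [0,0,-82],"travel": [0.32,-0.169,0.06],"gripper": 0.05}]}}

```text
t: 35.08
tcp_pos: [0.4235, 0.3828, 0.2563]
tcp_rot: [0.108, 0.994, -0.001, -0.001]
ft_force: [-0.2, 0.3, -0.9]
finger_gap: 0.0495
grip_force: 0.0
```

```bash
python3 - <<'E'
from h import *
im,p,m,a=look((.424,.383))
b=cv2.convertScaleAbs(im[80:330,60:480,::-1],alpha=1.2); cv2.imwrite('pics/w16.png',cv2.resize(b,(798,475),interpolation=cv2.INTER_CUBIC))
plan((*m,.053),a)
E
```

```text
[0.4235 0.3828 0.2563] [-0.04  0.37 -0.98  1.68  0.31  1.27  0.27] 35.075
n 1366 halves [[0.431  0.4345]
 [0.3908 0.3375]] mid [0.4109 0.386 ] extmid [0.411  0.3859] ang 67.51 len 0.174
 travel [0.0128 0.0007 0.2036] turn [-0.1  -0.08 10.12] rows>= 4.0
```

View pics/w16.png

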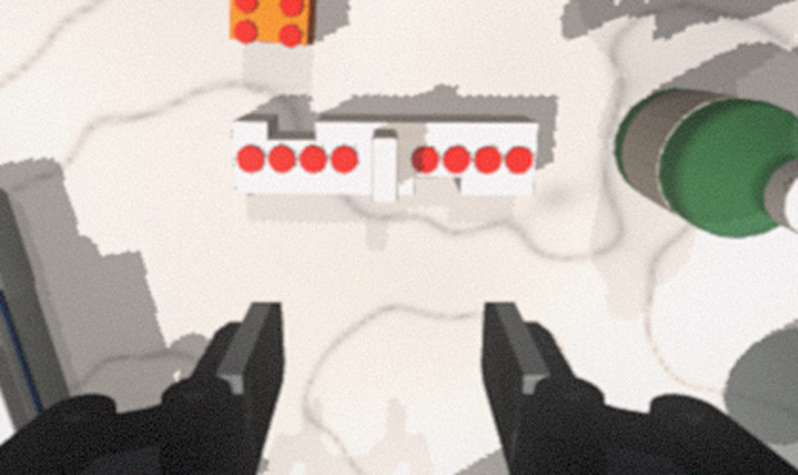

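```bash
sed -i 's/<.105\]; mu/<.1]; W=W[W[:,0]>.36]; mu/' h.py; python3 - <<'E'
from h import *
p=cams.camera_params('wrist'); q=lambda u,v:onz(p,60+u/1.9,80+v/1.9,.044)
m=q(384.5,158.5); d=q(518,158.5)-q(250,158); a=np.degrees(np.arctan2(d[1],d[0])); print(m,a,np.linalg.norm(d))
plan((m[0],m[1],.22),a-180)
E
```

```text
[0.42004432 0.38488606 0.044     ] 77.54265844733705 0.1574370266169207
 travel [0.0039 0.0013 0.0366] turn [ 1.4000e-01 -1.5000e-01 -1.7991e+02] rows>= 17.0
```

Call:
{"op": "step_arm", "data": {"commands": [{"turn": [0,0,90],"travel": [0.004,0.001,0],"gripper": 0.05},{"turn": [0,0,90],"travel": [0.004,0.001,0],"gripper": 0.05},{"turn": [0,0,90],"travel": [0.004,0.001,0],"gripper": 0.05},{"turn": [0,0,90],"travel": [0.004,0.001,0],"gripper": 0.05},{"turn": [0,0,90],"travel": [0.004,0.001,0],"gripper": 0.05},{"turn": [0,0,90],"travel": [0.004,0.001,0],"gripper": 0.05},{"turn": [0,0,90],"travel": [0.004,0.001,0],"gripper": 0.05},{"turn": [0,0,90],"travel": [0.004,0.001,0],"gripper": 0.05},{"turn": [0,0,90],"travel": [0.004,0.001,0],"gripper": 0.05},{"turn": [0,0,180.1],"travel": [0.004,0.001,0.036],"gripper": 0.05},{"turn": [0,0,180.1],"travel": [0.004,0.001,0.036],"gripper": 0.05},{"turn": [0,0,180.1],"travel": [0.004,0.001,0.036],"gripper": 0.05},{"turn": [0,0,180.1],"travel": [0.004,0.001,0.036],"gripper": 0.05},{"turn": [0,0,180.1],"travel": [0.004,0.001,0.036],"gripper": 0.05},{"turn": [0,0,180.1],"travel": [0.004,0.001,0.036],"gripper": 0.05},{"turn": [0,0,180.1],"travel": [0.004,0.001,0.036],"gripper": 0.05},{"turn": [0,0,180.1],"travel": [0.004,0.001,0.036],"gripper": 0.05},{"turn": [0,0,180.1],"travel": [0.004,0.001,0.036],"gripper": 0.05},{"turn": [0,0,180.1],"travel": [0.004,0.001,0.036],"gripper": 0.05}]}}

```text
t: 37.5
tcp_pos: [0.4199, 0.3851, 0.2213]
tcp_rot: [0.994, -0.108, -0.0, 0.0]
ft_force: [-0.1, 0.3, -0.8]
finger_gap: 0.05
grip_force: 0.0
```

```bash
python3 - <<'E'
from h import *
im,p,m,a=look((.420,.385)); cv2.imwrite('pics/w17.png',im[:,:,::-1])
plan((*m,.053),a-180)
E
```

```text
[0.4199 0.3851 0.2213] [-0.47  0.29 -0.42  1.73  0.13  1.15 -2.72] 37.5
n 1452 halves [[0.4323 0.4342]
 [0.4098 0.3338]] mid [0.4211 0.384 ] extmid [0.421  0.3838] ang 77.37 len 0.172
 travel [0.0015 0.0008 0.1683] turn [0.04 0.05 0.3 ] rows>= 3.0
```

Call:
{"op": "step_arm", "data": {"commands": [{"turn": [0,0,0.3],"travel": [0.0008,0.0005,0.06],"gripper": 0.05},{"turn": [0,0,0.3],"travel": [0.0008,0.0005,0.12],"gripper": 0.05},{"turn": [0,0,0.3],"travel": [0.0008,0.0005,0.16],"gripper": 0.05},{"turn": [0,0,0.3],"travel": [0.0008,0.0005,0.168],"gripper": 0.05},{"turn": [0,0,0.3],"travel": [0.0008,0.0005,0.168],"gripper": 0.03},{"turn": [0,0,0.3],"travel": [0.0008,0.0005,0.168],"gripper": 0.02},{"turn": [0,0,0.3],"travel": [0.0008,0.0005,0.168],"gripper": 0.005},{"turn": [0,0,0.3],"travel": [0.0008,0.0005,0.168],"gripper": 0.005},{"turn": [0,0,0.3],"travel": [0.0008,0.0005,0.168],"gripper": 0.005},{"turn": [0,0,0.3],"travel": [0.0008,0.0005,0.168],"gripper": 0.005}], "newtons": 60}}

```text
t: 38.8
tcp_pos: [0.4217, 0.3856, 0.0555]
tcp_rot: [0.994, -0.11, 0.001, -0.001]
ft_force: [-0.6, -0.6, 7.5]
finger_gap: 0.0126
grip_force: 62.1
```

```bash
python3 -c "
from h import *
print(sh(0,-.084)); plan((*sh(0,-.084),.31),SY)"
```

```text
[ 0.55640648 -0.11467869]
 travel [ 0.2416  0.4579 -0.2552] turn [-2.000e-02 -1.800e-01 -9.852e+01] rows>= 10.0
```

Call:
{"op": "step_arm", "data": {"commands": [{"turn": [0,0,0],"travel": [0,0,-0.03],"gripper": 0.005},{"turn": [0,0,0],"travel": [0,0,-0.09],"gripper": 0.005},{"turn": [0,0,0],"travel": [0,0,-0.15],"gripper": 0.005},{"turn": [0,0,0],"travel": [0,0,-0.21],"gripper": 0.005},{"turn": [0,0,-9],"travel": [0.01,0.02,-0.255],"gripper": 0.005},{"turn": [0,0,-18],"travel": [0.03,0.06,-0.255],"gripper": 0.005},{"turn": [0,0,-27],"travel": [0.055,0.105,-0.255],"gripper": 0.005},{"turn": [0,0,-36],"travel": [0.08,0.15,-0.255],"gripper": 0.005},{"turn": [0,0,-45],"travel": [0.105,0.2,-0.255],"gripper": 0.005},{"turn": [0,0,-54],"travel": [0.13,0.245,-0.255],"gripper": 0.005},{"turn": [0,0,-63],"travel": [0.155,0.29,-0.255],"gripper": 0.005},{"turn": [0,0,-72],"travel": [0.18,0.335,-0.255],"gripper": 0.005},{"turn": [0,0,-81],"travel": [0.2,0.38,-0.255],"gripper": 0.005},{"turn": [0,0,-90],"travel": [0.22,0.42,-0.255],"gripper": 0.005},{"turn": [0,-0.2,-98.5],"travel": [0.235,0.445,-0.255],"gripper": 0.005},{"turn": [0,-0.2,-98.5],"travel": [0.2416,0.458,-0.255],"gripper": 0.005},{"turn": [0,-0.2,-98.5],"travel": [0.2416,0.458,-0.255],"gripper": 0.005},{"turn": [0,-0.2,-98.5],"travel": [0.2416,0.458,-0.255],"gripper": 0.005},{"turn": [0,-0.2,-98.5],"travel": [0.2416,0.458,-0.255],"gripper": 0.005}]}}

```text
t: 41.18
tcp_pos: [0.5559, -0.1135, 0.3085]
tcp_rot: [0.732, 0.682, -0.002, -0.001]
ft_force: [0.2, -0.3, -2.5]
finger_gap: 0.0129
grip_force: 60.9
```

```bash
python3 - <<'E'
from h import *
edges('w18.png',(-.06,-.015,.03,.05,.07)); plan((*sh(0,-.084),.152),SY)
E
```

```text
caps rel tool [ 0.0008 -0.0523  0.0122] 2706
caps rel tool [0.001  0.0516 0.0118] 2690
pos [ 0.5559 -0.1135  0.3085] yang -4.06 gap 0.01290808321696403 t 41.175
145 [(165, 44, 0.0325, 0.0405), (172, 101, 0.0281, 0.0369), (178, -85, 0.0242, 0.0338), (201, 135, 0.0089, 0.0217)]
232 [(157, -69, 0.0376, 0.0446), (182, -30, 0.0217, 0.0318), (183, -30, 0.021, 0.0313), (201, 87, 0.009, 0.0217)]
320 [(179, -111, 0.0237, 0.0334), (201, 134, 0.0091, 0.0218)]
359 [(182, -119, 0.0217, 0.0319), (201, 136, 0.0091, 0.0218)]
397 [(154, -77, 0.0396, 0.0461), (183, -43, 0.0211, 0.0314), (201, 135, 0.0091, 0.0218)]
 travel [-0.0005  0.001   0.1565] turn [-0.18  0.12  0.09] rows>= 3.0
```

Call:
{"op": "step_arm", "data": {"commands": [{"turn": [-0.1,0.1,0.1],"travel": [-0.0007,0.001,0.04],"gripper": 0.005},{"turn": [-0.1,0.1,0.1],"travel": [-0.0007,0.001,0.09],"gripper": 0.005},{"turn": [-0.1,0.1,0.1],"travel": [-0.0007,0.001,0.11],"gripper": 0.005},{"turn": [-0.1,0.1,0.1],"travel": [-0.0007,0.001,0.125],"gripper": 0.005},{"turn": [-0.1,0.1,0.1],"travel": [-0.0007,0.001,0.135],"gripper": 0.005},{"turn": [-0.1,0.1,0.1],"travel": [-0.0007,0.001,0.142],"gripper": 0.005},{"turn": [-0.1,0.1,0.1],"travel": [-0.0007,0.001,0.147],"gripper": 0.005},{"turn": [-0.1,0.1,0.1],"travel": [-0.0007,0.001,0.151],"gripper": 0.005},{"turn": [-0.1,0.1,0.1],"travel": [-0.0007,0.001,0.154],"gripper": 0.005},{"turn": [-0.1,0.1,0.1],"travel": [-0.0007,0.001,0.156],"gripper": 0.005},{"turn": [-0.1,0.1,0.1],"travel": [-0.0007,0.001,0.157],"gripper": 0.005}]}}

```text
t: 42.6
tcp_pos: [0.5564, -0.1162, 0.1513]
tcp_rot: [0.733, 0.68, -0.001, -0.0]
ft_force: [-0.6, 1.2, -2.3]
finger_gap: 0.013
grip_force: 60.9
```

```bash
python3 - <<'E'
from h import *
s=arm.observe(); print(s['ft_force'].round(1),s['ft_torque'].round(2))
im,p=hold(-.012); cv2.imwrite('pics/w19.png',im[:,:,::-1])
E
```

```text
[-0.6  1.2 -2.3] [ 0.2  -0.09  0.04]
caps rel tool [ 0.0541 -0.0475  0.012 ] 4460
caps rel tool [0.0541 0.0471 0.0119] 4513
caps rel tool [ 0.0009 -0.0524  0.0121] 2709
caps rel tool [0.001  0.0516 0.0119] 2684
pos [ 0.5564 -0.1162  0.1513] yang -4.26 gap 0.012956326311473115 t 42.6
```

Call:
{"op": "step_arm", "data": {"commands": [{"turn": [0,0,0],"travel": [0,0,0.001],"gripper": 0.025},{"turn": [0,0,0],"travel": [0,0,0.001],"gripper": 0.04},{"turn": [0,0,0],"travel": [0,0,0.001],"gripper": 0.04},{"turn": [0,0,0],"travel": [0,0,-0.05],"gripper": 0.04},{"turn": [0,0,0],"travel": [0,0,-0.11],"gripper": 0.04},{"turn": [0,0,0],"travel": [0,0,-0.165],"gripper": 0.04},{"turn": [0,0,0],"travel": [0,0,-0.165],"gripper": 0.04}]}}

```text
t: 43.52
tcp_pos: [0.5595, -0.1166, 0.3221]
tcp_rot: [0.733, 0.68, 0.003, 0.004]
ft_force: [0.2, -0.1, -0.4]
finger_gap: 0.0402
grip_force: 0.0
```

```bash
python3 - <<'E'
from h import *
im,p=snap('wrist','w20.png'); print('caps',[onz(p,x,y,.14).round(4) for x,y,n in caps(im,60,None,9)])
print(sh(0,.137),sh(0,-.14)); plan((.6795,.103,.29),88.5)
E
```

```text
caps [array([0.5189, 0.0405, 0.14  ]), array([0.6154, 0.0334, 0.14  ]), array([ 0.5177, -0.0028,  0.14  ]), array([ 0.6105, -0.0093,  0.14  ]), array([ 0.5125, -0.059 ,  0.14  ]), array([ 0.6075, -0.066 ,  0.14  ]), array([ 0.5046, -0.1119,  0.14  ]), array([ 0.607 , -0.1194,  0.14  ])]
[0.57243824 0.10573905] [ 0.55234413 -0.17053115]
 travel [0.2279 0.1048 0.029 ] turn [  0.1    0.23 -92.78] rows>= 9.0
```

Call:
{"op": "step_arm", "data": {"commands": [{"turn": [0.1,0.2,-92.8],"travel": [0.228,0.105,0.029],"gripper": 0.04},{"turn": [0.1,0.2,-92.8],"travel": [0.228,0.105,0.029],"gripper": 0.04},{"turn": [0.1,0.2,-92.8],"travel": [0.228,0.105,0.029],"gripper": 0.04},{"turn": [0.1,0.2,-92.8],"travel": [0.228,0.105,0.029],"gripper": 0.04},{"turn": [0.1,0.2,-92.8],"travel": [0.228,0.105,0.029],"gripper": 0.04},{"turn": [0.1,0.2,-92.8],"travel": [0.228,0.105,0.029],"gripper": 0.04},{"turn": [0.1,0.2,-92.8],"travel": [0.228,0.105,0.029],"gripper": 0.04},{"turn": [0.1,0.2,-92.8],"travel": [0.228,0.105,0.029],"gripper": 0.04},{"turn": [0.1,0.2,-92.8],"travel": [0.228,0.105,0.029],"gripper": 0.04},{"turn": [0.1,0.2,-92.8],"travel": [0.228,0.105,0.029],"gripper": 0.04},{"turn": [0.1,0.2,-92.8],"travel": [0.228,0.105,0.029],"gripper": 0.04},{"turn": [0.1,0.2,-92.8],"travel": [0.228,0.105,0.029],"gripper": 0.04}]}}

```text
t: 45.08
tcp_pos: [0.6781, 0.1033, 0.2865]
tcp_rot: [0.013, 1.0, 0.0, -0.003]
ft_force: [0.3, 1.0, 0.1]
finger_gap: 0.0399
grip_force: 0.0
```

```bash
python3 - <<'E'
from h import *
s=arm.observe(); print(s['tcp_pos'].round(4),s['joints'].round(2))
im,p=snap('wrist','w21.png')
g=im.max(axis=2); k=proj(p,(.6795,.103,.219)); print('pred',k)
m=(g<70).astype(np.uint8)
n,l,st,c=cv2.connectedComponentsWithStats(m)
for i in range(1,n):
    if 60<st[i,4]<3000: print(c[i].round(1),st[i], onz(p,*c[i],.21).round(4))
# gap & arc plan
M=R.from_quat(s['tcp_rot']).as_matrix(); pv=np.array([*sh(0,.137),0]); k=s['tcp_pos'].copy(); k[2]=.197
for a in range(0,-101,-10):
    q=R.from_euler('z',a,degrees=True).as_matrix()@(k-pv)+pv
    print(a,(M.T@(q-s['tcp_pos'])).round(3),'turn',-a)
E
```

```text
[0.6781 0.1033 0.2865] [ 0.16  0.48 -0.56  1.35  0.25  1.39  1.15]
pred [260.62799047 211.3213482 ]
[260.6 205.3] [250 189  22  34 545] [0.6781 0.103  0.21  ]
[400.1 218.3] [ 377  197   47   45 1603] [0.6906 0.2036 0.21  ]
[  7.1 311.5] [  0 302  17  21 156] [ 0.7609 -0.0996  0.21  ]
[ 11.7 327.3] [  5 320  16  15  71] [ 0.7758 -0.0996  0.21  ]
0 [-0.   -0.    0.09] turn 0
-10 [ 0.001 -0.018  0.09 ] turn 10
-20 [ 0.006 -0.036  0.09 ] turn 20
-30 [ 0.014 -0.053  0.09 ] turn 30
-40 [ 0.024 -0.068  0.09 ] turn 40
-50 [ 0.037 -0.081  0.09 ] turn 50
-60 [ 0.052 -0.092  0.09 ] turn 60
-70 [ 0.069 -0.1    0.09 ] turn 70
-80 [ 0.087 -0.104  0.09 ] turn 80
-90 [ 0.105 -0.106  0.09 ] turn 90
-100 [ 0.123 -0.105  0.09 ] turn 100
```

Call:
{"op": "step_arm", "data": {"commands": [{"turn": [0,0,0],"travel": [0,0,0.05],"gripper": 0.036},{"turn": [0,0,0],"travel": [0,0,0.09],"gripper": 0.036},{"turn": [0,0,0],"travel": [0,0,0.09],"gripper": 0.026},{"turn": [0,0,0],"travel": [0,0,0.09],"gripper": 0.026},{"turn": [0,0,5],"travel": [0,-0.009,0.09],"gripper": 0.026},{"turn": [0,0,10],"travel": [0.001,-0.018,0.09],"gripper": 0.026},{"turn": [0,0,15],"travel": [0.003,-0.027,0.09],"gripper": 0.026},{"turn": [0,0,20],"travel": [0.006,-0.036,0.09],"gripper": 0.026},{"turn": [0,0,25],"travel": [0.01,-0.045,0.09],"gripper": 0.026},{"turn": [0,0,30],"travel": [0.014,-0.053,0.09],"gripper": 0.026},{"turn": [0,0,35],"travel": [0.019,-0.061,0.09],"gripper": 0.026},{"turn": [0,0,40],"travel": [0.024,-0.068,0.09],"gripper": 0.026},{"turn": [0,0,45],"travel": [0.031,-0.075,0.09],"gripper": 0.026},{"turn": [0,0,50],"travel": [0.037,-0.081,0.09],"gripper": 0.026},{"turn": [0,0,55],"travel": [0.045,-0.087,0.09],"gripper": 0.026},{"turn": [0,0,60],"travel": [0.052,-0.092,0.09],"gripper": 0.026},{"turn": [0,0,65],"travel": [0.06,-0.096,0.09],"gripper": 0.026},{"turn": [0,0,70],"travel": [0.069,-0.1,0.09],"gripper": 0.026},{"turn": [0,0,70],"travel": [0.069,-0.1,0.09],"gripper": 0.026}]}}

```text
t: 47.5
tcp_pos: [0.6075, 0.0053, 0.2]
tcp_rot: [0.584, 0.812, 0.0, -0.0]
ft_force: [0.7, 0.6, 0.3]
finger_gap: 0.0259
grip_force: 0.0
```

```bash
python3 - <<'E'
from h import *
s=arm.observe(); print(s['tcp_pos'].round(4),s['ft_force'].round(1))
M=R.from_quat(s['tcp_rot']).as_matrix(); pv=np.array([*sh(0,.137),0]); k=s['tcp_pos'].copy()
print('ang',np.degrees(np.arctan2(*(k-pv)[:2][::-1]))+94.16,np.linalg.norm((k-pv)[:2]))
for a in range(0,-31,-5):
    q=R.from_euler('z',a,degrees=True).as_matrix()@(k-pv)+pv
    print(a,(M.T@(q-s['tcp_pos'])).round(4),'turn',-a)
E
```

```text
[0.6075 0.0053 0.2   ] [0.7 0.6 0.3]
ang 23.41830406500364 0.10639002348474175
0 [0. 0. 0.] turn 0
-5 [ 0.0003 -0.0093  0.    ] turn 5
-10 [ 0.0014 -0.0185  0.    ] turn 10
-15 [ 0.0033 -0.0276  0.    ] turn 15
-20 [ 0.006  -0.0365  0.    ] turn 20
-25 [ 0.0094 -0.0451  0.    ] turn 25
-30 [ 0.0136 -0.0534  0.    ] turn 30
```

Call:
{"op": "step_arm", "data": {"commands": [{"turn": [0,0,5],"travel": [0.0003,-0.0093,0],"gripper": 0.026},{"turn": [0,0,10],"travel": [0.0014,-0.0185,0],"gripper": 0.026},{"turn": [0,0,15],"travel": [0.0033,-0.0276,0],"gripper": 0.026},{"turn": [0,0,20],"travel": [0.006,-0.0365,0],"gripper": 0.026},{"turn": [0,0,23],"travel": [0.008,-0.0415,0],"gripper": 0.026},{"turn": [0,0,25],"travel": [0.0094,-0.0451,0],"gripper": 0.026},{"turn": [0,0,26],"travel": [0.0102,-0.0468,0],"gripper": 0.026},{"turn": [0,0,27],"travel": [0.011,-0.0485,0],"gripper": 0.026},{"turn": [0,0,27],"travel": [0.011,-0.0485,0],"gripper": 0.026}]}}

```text
t: 48.62
tcp_pos: [0.5596, 0.0007, 0.1985]
tcp_rot: [0.757, 0.653, 0.001, 0.0]
ft_force: [5.4, 0.5, -0.9]
finger_gap: 0.026
grip_force: 3.0
```

Call:
{"op": "step_arm", "data": {"commands": [{"turn": [0,0,0],"travel": [0,-0.003,0],"gripper": 0.026},{"turn": [0,0,0],"travel": [0,-0.003,0],"gripper": 0.026},{"turn": [0,0,0],"travel": [0,-0.003,0],"gripper": 0.026},{"turn": [0,0,0],"travel": [0,0,0],"gripper": 0.036},{"turn": [0,0,0],"travel": [0,0,0],"gripper": 0.036},{"turn": [0,0,0],"travel": [0,0,-0.04],"gripper": 0.036},{"turn": [0,0,0],"travel": [0,0,-0.1],"gripper": 0.036},{"turn": [0,0,0],"travel": [0,0,-0.1],"gripper": 0.036}]}}

```text
t: 49.62
tcp_pos: [0.5596, 0.0006, 0.3026]
tcp_rot: [0.757, 0.653, 0.002, 0.001]
ft_force: [0.2, 0.4, -0.9]
finger_gap: 0.0358
grip_force: 0.0
```

```bash
python3 - <<'E'
from h import *
plan((.43,.062,.27),SY)
im,p=snap('wrist','w22.png')
g=im.max(axis=2); m=(g<70).astype(np.uint8); n,l,st,c=cv2.connectedComponentsWithStats(m)
for i in range(1,n):
    if 60<st[i,4]<3000: print(c[i].round(1),st[i], onz(p,*c[i],.21).round(4))
pv=sh(0,.137); print('shut knob pred',sh(0,.027))
E
```

```text
travel [ 0.0416 -0.1374  0.0321] turn [ 0.22 -0.09 -4.3 ] rows>= 3.0
[349.9 116.2] [349  95   3  44  99] [0.6309 0.0513 0.21  ]
[108.3 131. ] [ 96 123  26  18 338] [0.4587 0.0665 0.21  ]
[149.  192.7] [133 167  31  56 273] [0.4763 0.0173 0.21  ]
[265.6 199.7] [256 185  21  31 486] [ 0.5629 -0.0013  0.21  ]
shut knob pred [ 0.56445863 -0.00397114]
```

Call:
{"op": "step_arm", "data": {"commands": [{"turn": [0.2,-0.1,-4.3],"travel": [0.042,-0.137,0.032],"gripper": 0.04},{"turn": [0.2,-0.1,-4.3],"travel": [0.042,-0.137,0.032],"gripper": 0.04},{"turn": [0.2,-0.1,-4.3],"travel": [0.042,-0.137,0.032],"gripper": 0.04},{"turn": [0.2,-0.1,-4.3],"travel": [0.042,-0.137,0.032],"gripper": 0.04},{"turn": [0.2,-0.1,-4.3],"travel": [0.042,-0.137,0.032],"gripper": 0.04}]}}

```text
t: 50.3
tcp_pos: [0.4281, 0.0612, 0.2657]
tcp_rot: [0.733, 0.681, -0.004, -0.003]
ft_force: [0.5, 0.6, -0.6]
finger_gap: 0.0404
grip_force: 0.0
```

```bash
python3 - <<'E'
from h import *
s=arm.observe(); print(s['tcp_pos'].round(4),s['joints'].round(2))
im,p=snap('wrist','w23.png'); print('tcp px',proj(p,(s['tcp_pos'][0],s['tcp_pos'][1],.141)))
g=im.max(axis=2)
for th in(45,60,80):
    m=(g<th).astype(np.uint8); n,l,st,c=cv2.connectedComponentsWithStats(m)
    for i in range(1,n):
        x,y,w,h,a=st[i]
        if 60<a<4000 and y<270 and 150<x<380: print(th,c[i].round(1),st[i], onz(p,*c[i],.137).round(4))
b=cv2.resize(im[120:270,180:340,::-1],(800,750)); b=b[:600]; cv2.imwrite('pics/w23b.png',b)
E
```

```text
[0.4281 0.0612 0.2657] [ 0.06 -0.01 -0.3   1.96 -0.01  1.2  -0.31]
tcp px [262.79620031 186.58298527]
60 [258.2 141.6] [243 140  30   5  99] [0.427  0.0992 0.137 ]
60 [253.  175.8] [245 169  16  17 150] [0.4203 0.0703 0.137 ]
80 [249.9 149. ] [234 140  40  26 465] [0.4196 0.0936 0.137 ]
80 [252.7 180. ] [244 169  17  23 314] [0.4197 0.0666 0.137 ]
80 [255.5 232.7] [244 207  24  57 369] [0.4183 0.0174 0.137 ]
```

```bash
python3 - <<'E'
from h import *
p=cams.camera_params('wrist')
for v in(181,183,185): print(v,onz(p,252.7,v,.141).round(4))
w=onz(p,252.7,183,.141); 
for z in(.141,.111): print('at base',proj(p,(w[0],w[1],z)))
im=cv2.imread('pics/w23.png'); print(im.max(2)[164:200:2,244:262:2]); plan((w[0],w[1],.16),SY)
E
```

```text
181 [0.4203 0.0667 0.141 ]
183 [0.4201 0.065  0.141 ]
185 [0.42   0.0632 0.141 ]
at base [252.7 183. ]
at base [253.7696865 175.0486662]
[[ 79 104 129 136 136 133 134 167 182]
 [120 136 136 137 132 132 128 173 209]
 [132 135 137 110  88  84 102 160 211]
 [146 130  81  49  43  49  52  75 190]
 [185 104  47  53  51  47  50  43  98]
 [194  77  47  50  52  48  45  51  52]
 [183  63  54  65  60  56  62  50  52]
 [155  55  58  59  60  60  57  62  53]
 [111  62  59  58  56  58  63  55  56]
 [103  57  56  60  62  64  60  62  70]
 [ 91  58  60  57  63  58  64  61  73]
 [ 78  61  56  58  60  65  62  59  79]
 [ 99  61  65  58  64  65  59  61  82]
 [ 96  90  78  59  58  61  75  93  96]
 [100  98 101  97  98  99  97  95  99]
 [ 96 102 101  98  96  95  97  95  92]
 [175 175 178 178 174 181 173 175 176]
 [229 227 230 230 232 230 232 232 232]]
 travel [ 0.0033 -0.0077  0.1059] turn [-0.52  0.08 -0.08] rows>= 2.0
```

```bash
python3 - <<'E'
from h import *
plan((.421,.0645,.118),SY)
E
```

```text
travel [ 0.0029 -0.0064  0.1479] turn [-0.52  0.08 -0.08] rows>= 3.0
```

Call:
{"op": "step_arm", "data": {"commands": [{"turn": [-0.5,0.1,0],"travel": [0.003,-0.0064,0.05],"gripper": 0.04},{"turn": [-0.5,0.1,0],"travel": [0.003,-0.0064,0.1],"gripper": 0.04},{"turn": [-0.5,0.1,0],"travel": [0.003,-0.0064,0.135],"gripper": 0.04},{"turn": [-0.5,0.1,0],"travel": [0.003,-0.0064,0.148],"gripper": 0.04},{"turn": [-0.5,0.1,0],"travel": [0.003,-0.0064,0.148],"gripper": 0.03},{"turn": [-0.5,0.1,0],"travel": [0.003,-0.0064,0.148],"gripper": 0.022},{"turn": [-0.5,0.1,0],"travel": [0.003,-0.0064,0.148],"gripper": 0.015},{"turn": [-0.5,0.1,0],"travel": [0.003,-0.0064,0.148],"gripper": 0.008},{"turn": [-0.5,0.1,0],"travel": [0.003,-0.0064,0.148],"gripper": 0.008},{"turn": [-0.5,0.1,0],"travel": [0.003,-0.0064,0.148],"gripper": 0.008}], "newtons": 50}}

```text
t: 51.6
tcp_pos: [0.4215, 0.0654, 0.1197]
tcp_rot: [0.732, 0.681, 0.001, 0.001]
ft_force: [-1.1, 0.4, 6.5]
finger_gap: 0.014
grip_force: 48.6
```

```bash
python3 - <<'E'
from h import *
f=sh(0,-.14); print(f); plan((f[0],f[1],.30),SY)
E
```

```text
[ 0.55234413 -0.17053115]
 travel [-0.2257  0.1482 -0.1801] turn [ 0.17 -0.05 -0.01] rows>= 6.0
```

Call:
{"op": "step_arm", "data": {"commands": [{"turn": [0,0,0],"travel": [0,0,-0.03],"gripper": 0.008},{"turn": [0,0,0],"travel": [0,0,-0.08],"gripper": 0.008},{"turn": [0,0,0],"travel": [0,0,-0.14],"gripper": 0.008},{"turn": [0,0,0],"travel": [-0.03,0.02,-0.18],"gripper": 0.008},{"turn": [0.2,0,0],"travel": [-0.08,0.05,-0.18],"gripper": 0.008},{"turn": [0.2,0,0],"travel": [-0.13,0.085,-0.18],"gripper": 0.008},{"turn": [0.2,0,0],"travel": [-0.18,0.12,-0.18],"gripper": 0.008},{"turn": [0.2,0,0],"travel": [-0.2257,0.148,-0.18],"gripper": 0.008},{"turn": [0.2,0,0],"travel": [-0.2257,0.148,-0.18],"gripper": 0.008},{"turn": [0.2,0,0],"travel": [-0.2257,0.148,-0.18],"gripper": 0.008},{"turn": [0.2,0,0],"travel": [-0.2257,0.148,-0.18],"gripper": 0.008}]}}

```text
t: 52.98
tcp_pos: [0.5514, -0.1689, 0.2984]
tcp_rot: [0.731, 0.682, -0.001, -0.001]
ft_force: [-0.4, 0.1, -0.4]
finger_gap: 0.0137
grip_force: 49.1
```

```bash
python3 - <<'E'
from h import *
s=arm.observe(); t=s['tcp_pos']; print(t.round(4),s['finger_gap']); im,p=snap('wrist','w24.png')
cr=(200,130); 
def mk(X,c,b):
    u=proj(p,X); cv2.circle(b,(int((u[0]-cr[0])*6),int((u[1]-cr[1])*6)),3,c,-1); print(u.round(1))
b=cv2.resize(cv2.convertScaleAbs(im[130:225,200:330,::-1],alpha=1.6,beta=10),(780,570),interpolation=cv2.INTER_CUBIC)
f=sh(0,-.14); mk((*f,.194),(255,0,255),b); mk((t[0],t[1],t[2]-.0557),(0,255,0),b); mk((t[0],t[1],t[2]-.0137),(0,255,255),b)
cv2.imwrite('pics/w24b.png',b)
E
```

```text
[ 0.5514 -0.1689  0.2984] 0.01368355931990957
[263.2 195.4]
[261.9 214.4]
[261.8 241.6]
```

View pics/w24b.png

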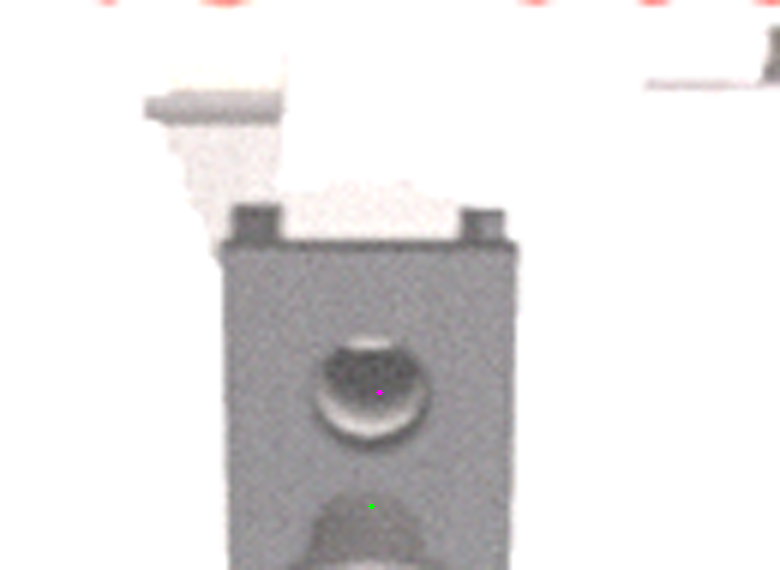

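```bash
python3 - <<'E'
from h import *
s=arm.observe(); t=s['tcp_pos']; M=R.from_quat(s['tcp_rot']).as_matrix(); p=cams.camera_params('wrist')
im=cv2.imread('pics/w24.png').max(2)
print(im[208:236:1,246:280:1][:, ::1].tolist().__str__().replace('],','],\n'))
rel=lambda u,v,z:(M.T@(onz(p,u,v,z)-t)).round(4)
print('hole',rel(262,194.7,.194))
for d in(-.003,-.0015,0,.0015):
    T=lambda dx,dy,dz:proj(p,t+M@np.array([d+dx,dy,dz])).round(1)
    print(d,'tip r3,r4 back',T(.003,0,.0557),T(.004,0,.0557),'shoulder back',T(.006,0,.0477),'collar front edge',T(-.013,0,.0137),'collar back',T(.013,0,.0137))
E
```

```text
[[89, 93, 87, 88, 92, 89, 87, 90, 87, 88, 90, 91, 89, 84, 92, 89, 89, 97, 91, 89, 87, 92, 87, 90, 91, 94, 87, 91, 83, 90, 96, 88, 91, 92],
 [90, 89, 93, 90, 88, 87, 92, 92, 88, 90, 90, 92, 92, 84, 92, 90, 89, 88, 92, 89, 94, 87, 92, 94, 91, 90, 91, 93, 91, 90, 91, 94, 95, 87],
 [90, 90, 89, 86, 90, 94, 86, 91, 90, 92, 87, 89, 88, 88, 90, 88, 89, 88, 93, 90, 94, 89, 87, 93, 90, 90, 90, 91, 88, 87, 91, 90, 92, 87],
 [88, 86, 84, 92, 93, 88, 90, 92, 88, 91, 92, 88, 85, 85, 88, 87, 85, 93, 88, 90, 88, 88, 94, 92, 88, 87, 85, 92, 89, 90, 95, 92, 91, 93],
 [96, 89, 89, 94, 89, 90, 87, 86, 88, 87, 79, 83, 81, 85, 80, 77, 79, 85, 83, 86, 90, 89, 91, 89, 84, 92, 92, 84, 93, 89, 92, 95, 92, 89],
 [88, 96, 89, 90, 92, 90, 89, 86, 88, 75, 74, 77, 79, 80, 80, 83, 79, 79, 85, 80, 80, 89, 90, 90, 93, 84, 89, 91, 91, 91, 95, 91, 93, 97],
 [89, 86, 93, 92, 90, 91, 90, 82, 71, 76, 77, 80, 76, 77, 74, 80, 80, 78, 84, 78, 79, 81, 86, 93, 88, 90, 89, 90, 89, 93, 93, 94, 92, 89],
 [86, 92, 91, 92, 88, 89, 87, 81, 75, 70, 76, 78, 73, 79, 80, 80, 83, 78, 76, 81, 75, 79, 83, 87, 89, 92, 89, 88, 89, 92, 91, 8
[... 2977 characters left out ...]
7, 116, 112, 110, 99, 87, 68, 62, 64, 61, 62, 60, 66, 62, 78, 94, 103, 112, 120, 115, 115, 116, 120, 109, 107, 103, 99, 100, 97]]
hole [-0.0011  0.0004  0.1045]
-0.003 tip r3,r4 back [261.6 214.3] [261.6 212.9] shoulder back [261.6 214.2] collar front edge [261.7 268.8] collar back [261.7 223.9]
-0.0015 tip r3,r4 back [261.6 212.1] [261.6 210.7] shoulder back [261.6 211.9] collar front edge [261.7 266.3] collar back [261.7 221.2]
0 tip r3,r4 back [261.6 210. ] [261.6 208.5] shoulder back [261.6 209.6] collar front edge [261.7 263.8] collar back [261.7 218.5]
0.0015 tip r3,r4 back [261.6 207.8] [261.6 206.3] shoulder back [261.6 207.4] collar front edge [261.7 261.3] collar back [261.7 215.7]
```

Call:
{"op": "step_arm", "data": {"commands": [{"turn": [0,0,0],"travel": [0.0008,0.0007,0.02],"gripper": 0.008},{"turn": [0,0,0],"travel": [0.0008,0.0007,0.04],"gripper": 0.008},{"turn": [0,0,0],"travel": [0.0008,0.0007,0.048],"gripper": 0.008},{"turn": [0,0,0],"travel": [0.0008,0.0007,0.053],"gripper": 0.008},{"turn": [0,0,0],"travel": [0.0008,0.0007,0.057],"gripper": 0.008},{"turn": [0,0,0],"travel": [0.0008,0.0007,0.057],"gripper": 0.008}]}}

```text
t: 53.78
tcp_pos: [0.5522, -0.17, 0.2413]
tcp_rot: [0.732, 0.681, -0.001, -0.001]
ft_force: [-0.1, 0.2, -1.4]
finger_gap: 0.0142
grip_force: 49.1
```

Call:
{"op": "step_arm", "data": {"commands": [{"turn": [0,0,0],"travel": [0,0,0.004],"gripper": 0.008},{"turn": [0,0,0],"travel": [0,0,0.008],"gripper": 0.008},{"turn": [0,0,0],"travel": [0,0,0.012],"gripper": 0.008},{"turn": [0,0,0],"travel": [0,0,0.012],"gripper": 0.008}]}}

```text
t: 54.28
tcp_pos: [0.5518, -0.1699, 0.2286]
tcp_rot: [0.732, 0.681, -0.001, -0.002]
ft_force: [0.4, 0.5, -1.0]
finger_gap: 0.0138
grip_force: 49.1
```

```bash
python3 - <<'E'
from h import *
s=arm.observe(); print(s['tcp_pos'].round(4),s['ft_force'].round(1),s['ft_torque'].round(2))
E
```

```text
[ 0.5518 -0.1699  0.2286] [ 0.4  0.5 -1. ] [ 0.01  0.01 -0.06]
```

Call:
{"op": "step_arm", "data": {"commands": [{"turn": [0,0,0],"travel": [0,0,0.004],"gripper": 0.008},{"turn": [0,0,0],"travel": [0,0,0.008],"gripper": 0.008},{"turn": [0,0,0],"travel": [0,0,0.012],"gripper": 0.008},{"turn": [0,0,0],"travel": [0,0,0.016],"gripper": 0.008},{"turn": [0,0,0],"travel": [0,0,0.019],"gripper": 0.008},{"turn": [0,0,0],"travel": [0,0,0.021],"gripper": 0.008},{"turn": [0,0,0],"travel": [0,0,0.022],"gripper": 0.008},{"turn": [0,0,0],"travel": [0,0,0.022],"gripper": 0.008}]}}

```text
t: 55.28
tcp_pos: [0.552, -0.1699, 0.2078]
tcp_rot: [0.732, 0.681, -0.001, -0.001]
ft_force: [-2.6, 0.2, 5.0]
finger_gap: 0.0141
grip_force: 49.5
```

Call:
{"op": "step_arm", "data": {"commands": [{"turn": [0,0,0],"travel": [0,0,0.0015],"gripper": 0.008},{"turn": [0,0,0],"travel": [0,0,0.0015],"gripper": 0.008},{"turn": [0,0,0],"travel": [0,0,0],"gripper": 0.02},{"turn": [0,0,0],"travel": [0,0,0],"gripper": 0.036},{"turn": [0,0,0],"travel": [0,0,0],"gripper": 0.036},{"turn": [0,0,0],"travel": [0,0,-0.04],"gripper": 0.036},{"turn": [0,0,0],"travel": [0,0,-0.09],"gripper": 0.036},{"turn": [0,0,0],"travel": [0,0,-0.09],"gripper": 0.036}]}}

```text
t: 56.28
tcp_pos: [0.5549, -0.1706, 0.3015]
tcp_rot: [0.732, 0.681, 0.002, 0.002]
ft_force: [0.2, 0.7, 0.6]
finger_gap: 0.0358
grip_force: 0.0
```

```bash
python3 - <<'E'
from h import *
s=arm.observe(); print(s['tcp_pos'].round(4),s['t'])
def green(n,f=None):
    im=cv2.imread(f)[:,:,::-1] if f else None; p=cams.camera_params(n)
    hsv=cv2.cvtColor(np.ascontiguousarray(im),cv2.COLOR_RGB2HSV); m=((hsv[...,0]>50)&(hsv[...,0]<75)&(hsv[...,1]>120)&(hsv[...,2]>60)).astype(np.uint8)
    k,l,st,c=cv2.connectedComponentsWithStats(m); return p,[(c[i],st[i]) for i in range(1,k) if st[i,4]>8]
for n in('top','scene'):
    p,o=green(n,f'pics/{n}0.png'); 
    for c,st in o: print(n,c.round(1),st,onz(p,*c,.065).round(4))
im,p=snap('wrist','w25.png')
g=im.max(2); m=(g<60).astype(np.uint8); n,l,st,c=cv2.connectedComponentsWithStats(m)
for i in range(1,n):
    if 60<st[i,4]<3000 and st[i,1]<260: print(c[i].round(1),st[i], onz(p,*c[i],.215).round(4))
print('fork px',proj(p,(*sh(0,-.14),.229)),proj(p,(*sh(0,-.14),.199)))
plan((.405,-.1,.22),SY)
E
```

```text
[ 0.5549 -0.1706  0.3015] 56.275
top [284.4 235.3] [282 234   5   4  11] [ 0.4116 -0.0989  0.065 ]
scene [224.5 185.1] [222 184   6   3  16] [ 0.3981 -0.0988  0.065 ]
scene [420.3 210.9] [418 210   7   4  12] [0.4565 0.5863 0.065 ]
[122.  33.] [104   0  34  72 497] [ 0.474  -0.0517  0.215 ]
[353.8  10.6] [352   0   5  25  80] [ 0.6228 -0.0495  0.215 ]
[134.  147.4] [122 139  22  21 166] [ 0.4682 -0.125   0.215 ]
[255.8 200.2] [246 187  21  29 427] [ 0.5511 -0.1705  0.215 ]
fork px [257.38202439 206.18650045] [257.57966033 194.08888263]
 travel [ 0.0593 -0.1532  0.0788] turn [ 0.04  0.02 -0.01] rows>= 3.0
```

Call:
{"op": "step_arm", "data": {"commands": [{"turn": [0,0,0],"travel": [0.059,-0.153,0],"gripper": 0.0},{"turn": [0,0,0],"travel": [0.059,-0.153,0],"gripper": 0.0},{"turn": [0,0,0],"travel": [0.059,-0.153,0.03],"gripper": 0.0},{"turn": [0,0,0],"travel": [0.059,-0.153,0.079],"gripper": 0.0},{"turn": [0,0,0],"travel": [0.059,-0.153,0.079],"gripper": 0.0},{"turn": [0,0,0],"travel": [0.059,-0.153,0.079],"gripper": 0.0}]}}

```text
t: 57.08
tcp_pos: [0.4046, -0.1002, 0.2193]
tcp_rot: [0.732, 0.681, -0.001, -0.001]
ft_force: [-0.2, 0.3, 0.5]
finger_gap: -0.0001
grip_force: 0.0
```

```bash
python3 - <<'E'
from h import *
s=arm.observe(); print(s['tcp_pos'].round(4),s['joints'].round(2))
im,p=snap('wrist','w26.png')
hsv=cv2.cvtColor(im,cv2.COLOR_RGB2HSV); m=((hsv[...,0]>50)&(hsv[...,0]<75)&(hsv[...,1]>110)&(hsv[...,2]>50)).astype(np.uint8)
k,l,st,c=cv2.connectedComponentsWithStats(m)
for i in range(1,k):
    if st[i,4]>30:
        print(c[i].round(1),st[i]); W=[onz(p,*c[i],z) for z in(.060,.065,.07)]; print(np.round(W,4))
    if st[i,4]>200: e,d=ray(p,*c[i])
pt=cams.camera_params('top'); e2,d2=ray(pt,284.4,235.3); t=np.linalg.lstsq(np.c_[d,-d2],e2-e,rcond=None)[0]; print(e+d*t[0],e2+d2*t[1])
ps=cams.camera_params('scene'); e2,d2=ray(ps,224.5,185.1); t=np.linalg.lstsq(np.c_[d,-d2],e2-e,rcond=None)[0]; print(e+d*t[0],e2+d2*t[1])
E
```

```text
[ 0.4046 -0.1002  0.2193] [ 0.27 -0.01 -0.12  2.06 -0.    1.09  0.07]
[265.  177.9] [252 165  27  27 544]
[[ 0.4075 -0.1008  0.06  ]
 [ 0.4076 -0.0996  0.065 ]
 [ 0.4076 -0.0984  0.07  ]]
[ 0.40764985 -0.09732464  0.07440181] [ 0.41071432 -0.09865544  0.07469786]
[ 0.40765322 -0.09721604  0.07485512] [ 0.40766621 -0.09692771  0.07478595]
```

Call:
{"op": "step_arm", "data": {"commands": [{"turn": [0,0,0],"travel": [0.0018,0.0033,0.06],"gripper": 0.0},{"turn": [0,0,0],"travel": [0.0018,0.0033,0.11],"gripper": 0.0},{"turn": [0,0,0],"travel": [0.0018,0.0033,0.132],"gripper": 0.0},{"turn": [0,0,0],"travel": [0.0018,0.0033,0.138],"gripper": 0.0},{"turn": [0,0,0],"travel": [0.0018,0.0033,0.142],"gripper": 0.0},{"turn": [0,0,0],"travel": [0.0018,0.0033,0.146],"gripper": 0.0},{"turn": [0,0,0],"travel": [0.0018,0.0033,0.149],"gripper": 0.0},{"turn": [0,0,0],"travel": [0.0018,0.0033,0.149],"gripper": 0.0}]}}

```text
t: 58.12
tcp_pos: [0.4085, -0.0987, 0.0707]
tcp_rot: [0.732, 0.681, 0.0, 0.0]
ft_force: [1.1, -0.2, 5.2]
finger_gap: 0.0003
grip_force: 2.4
```

Call:
{"op": "step_arm", "data": {"commands": [{"turn": [0,0,0],"travel": [0,0,0.002],"gripper": 0.0},{"turn": [0,0,0],"travel": [0,0,0.002],"gripper": 0.0}]}}

```text
t: 58.38
tcp_pos: [0.4086, -0.0987, 0.0702]
tcp_rot: [0.732, 0.681, -0.0, -0.0]
ft_force: [-3.4, 0.9, 21.7]
finger_gap: 0.0002
grip_force: 11.1
```

Call:
{"op": "step_arm", "data": {"commands": [{"turn": [0,0,0],"travel": [0,0,0.002],"gripper": 0.0},{"turn": [0,0,0],"travel": [0,0,0.002],"gripper": 0.0}]}}

```text
t: 58.62
tcp_pos: [0.4087, -0.0987, 0.0699]
tcp_rot: [0.733, 0.681, -0.0, -0.0]
ft_force: [-8.4, 1.1, 39.3]
finger_gap: 0.0001
grip_force: 19.9
```

Call:
{"op": "step_arm", "data": {"commands": [{"turn": [0,0,0],"travel": [0,0,-0.01],"gripper": 0.0},{"turn": [0,0,0],"travel": [0,0,-0.05],"gripper": 0.0},{"turn": [0,0,0],"travel": [0,0,-0.11],"gripper": 0.0},{"turn": [0,0,0],"travel": [-0.05,0,-0.17],"gripper": 0.0},{"turn": [0,0,0],"travel": [-0.1,0,-0.23],"gripper": 0.0},{"turn": [0,0,0],"travel": [-0.1,0,-0.23],"gripper": 0.0}]}}

```text
t: 59.38
tcp_pos: [0.3998, -0.2005, 0.2982]
tcp_rot: [0.733, 0.68, -0.0, 0.0]
ft_force: [1.0, 0.3, -1.2]
finger_gap: 0.0002
grip_force: 0.0
```

```bash
python3 - <<'E'
from h import *
s=arm.observe(); print(s['tcp_pos'].round(4),s['ft_force'].round(1),s['t'])
i2,p=snap('scene'); i1=cv2.imread('pics/scene0.png')[:,:,::-1]
# bar line: dark knob, pin head positions vs predictions
for n,X in dict(knob=(*sh(0,.027),.205),pin=(*sh(0,-.14),.214)).items():
    u=proj(p,X); a,b=int(u[0]),int(u[1]); w=i2[b-12:b+13,a-12:a+13].max(2); ys,xs=np.where(w<50); print(n,u.round(1),'dark centroid',(xs.mean()+a-12,ys.mean()+b-12) if len(xs) else None,len(xs))
print('caps scene @.14',[onz(p,x,y,.14)[:2].round(3) for x,y,n in caps(i2,15,(170,170,310,270),3)])
E
```

```text
[ 0.3998 -0.2005  0.2982] [ 1.   0.3 -1.2] 59.375
knob [244.6 192.8] dark centroid (np.float64(244.4186046511628), np.float64(193.18604651162792)) 43
pin [192.6 184.3] dark centroid (np.float64(191.88235294117646), np.float64(189.68235294117648)) 85
caps scene @.14 [array([ 0.488, -0.111]), array([ 0.496, -0.06 ]), array([0.502, 0.004]), array([ 0.614, -0.12 ]), array([ 0.612, -0.067]), array([ 0.616, -0.009]), array([0.622, 0.036]), array([0.623, 0.061])]
```

```bash
python3 -c "
from rig import arm
print(arm.finish_job())"
```

```text
the job is handed in; nothing more can be done
None
```

The job is handed in: all four racks are in their slots, the bar is shut, the pin's collar is home on the fork, and the start button was pressed to its stop. The final checks were by measurement only; the pin's final height and the bystanders' positions were not re-checked by eye.

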